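# Stand the fallen binder bottles in their box and lock the lid

### The arm

A 6-joint arm with a two-finger parallel gripper is mounted at the origin on the work surface. World frame = base frame: x ahead of the robot, y to its left, z up, the work surface at z = 0. Lengths are in m, angles in rad, forces in N, time in s.
With the tool pointing down it reaches from about 0.275 to 0.75 m from the base axis. Payload 10.2 kg.
Tool frame: the origin (TCP) lies between the finger pads; the fingertips stand 8 mm ahead of it and the grasp point (between the pads) lies 11 mm behind it; z points along the fingers, y is the direction in which the jaws open and shut (so a half turn about z gives the same grasp; the last joint's range is limited). The gripper opens to 88 mm and grips with 3 to 60 N. Pads are 18 mm wide; open, the fingers measure 123 mm over their backs; the gripper's body (75 mm by 187 mm) begins 45 mm behind the grasp point.
Start: joints at [-1.47, 0.313, 1.498, -0, 1.331, -0.223], TCP at [0.167, -0.498, 0.247] pointing down, gripper open.
Joint ranges: [-2.94, 2.94], [-0.97, 2.17], [0.19, 2.56], [-1.23, 4.37], [0.02, 3.11], [-2.88, 2.88]. Speed limits (rad/s): [2.39, 2.39, 3.01, 3.14, 3.14, 3.14].

### API

Orientations are given as a 3x3 rotation matrix whose columns are the frame's x, y, z axes.
In Python, from bench import manip gives the robot as it stands. The module is installed in compiled form; this text tells all that it offers.
- The arm moves only by the tool move_arm, never from a script. Its argument "motion" is a list that holds one entry, the list of rows, each a list of 7 numbers: the finger opening in m, from 0 to 0.0881, then the shift along the tool's x, y, z in m, then the turn, a rotation vector about the tool's x, y, z in degrees. A call has 1 to 8 rows; each row is the pose to reach, as a shift and turn from the pose commanded when the call began, along the tool's axes at that moment; what a row does not reach only later rows make up. A row lasts 1/12 s, in which the tool goes at most 41.7 mm and 7.16 degrees, less where a joint would pass 70% of its speed; a pose out of reach is approached as far as the arm can. A call with a gripper value outside its range is refused whole. The fingers move at their own pace and stop on an object; "grip_force" is the grip in N (left out, the last holds). Time passes only in rows, so rows that repeat a pose let the fingers close. It gives the time, the measured TCP pose, the force and the opening at its end, in the units of the state.
- manip.get_obs(): the state, without advancing time (a new reading comes with each control period).
- manip.snapshot(name): name is "scene" or "side" or "wrist"; returns a dict with "image" (420x560x3 uint8, red, green, blue), "range_z" (420x560 float32, m along the optical axis (not along the pixel's ray), 0 where there is no reading), "K" (3x3 intrinsics, pixels), "pose" (4x4, takes a point from camera to world coordinates). Camera axes: x right, y down, z forward; pixel columns grow to the right and rows downward; lengths in m; the calibration is good to about 2 mm. A picture is of the moment at which its call begins.
- manip.close_job(): hands the job in, once; it reports no verdict.
The state is a dict: "time": time; "joint_pos": joint angles; "dq": joint speeds; "joint_efforts": joint torques, N m; "tool_pos": TCP position; "tcp_rot": TCP orientation; "wrist_force": force on the tool from outside, world axes, zero at the start; "wrist_torque": the same for the moment, N m; "gripper_width": finger opening in m.
Only numpy, scipy, OpenCV 4.12 (cv2) and the standard library are available. Lean on these libraries where they do the work, as an engineer would, in place of code of your own. Each camera call takes 0.05 s, during which the arm holds its last target.

### The job

The binder bottles on the mosaic bench have been knocked over. Pinch the two spring catches on the lid of the bottle box together, lift the lid off and lay it flat, right way up, on the bench; then stand every bottle upright on the floor of the box, and put the lid back fully home so that both catches spring out and lock it. Leave the nippers, the tweezers and the stone offcut where they lie.

Things in the scene. Friction and masses are not known exactly. Their poses are not given: they have to be found in the camera images.
- box: open grey bottle box, fixed to the bench, 104 mm (x) by 192 mm (y), 104 mm high, walls 6 mm, inside 92 x 180 mm, floor 4 mm thick. Two low dividers across x, 3 mm thick, at y = -30 and +30 mm, tops 30 mm above the bench, make three bays. Origin at the centre of its underside, z up
- bay_1 (a point): middle of the floor of the box's bay 1 (y = -61 mm in the box's frame, 4 mm above the bench); the bay is 92 mm (x) by 58 mm (y); axes as the box's
- bay_2 (a point): middle of the floor of the box's bay 2 (y = 0 mm in the box's frame, 4 mm above the bench); the bay is 92 mm (x) by 57 mm (y); axes as the box's
- bay_3 (a point): middle of the floor of the box's bay 3 (y = +61 mm in the box's frame, 4 mm above the bench); the bay is 92 mm (x) by 58 mm (y); axes as the box's
- strike (a point): middle of the inner edge of the steel strike inside the box's +x wall; a like one is on the -x wall. Each is 44 mm long (y), sticks 5 mm inwards and lies 2 to 8 mm below the rim; the lid's hooks catch under them. Site 5 mm below the rim
- lid: flat black lid, 104 mm (x) by 192 mm (y), plate 5 mm thick, 0.2 kg, locked on the box at the start, axes along the box's; it fits either way round. Origin at the centre of the plate's underside, z up: 104 mm above the bench when home on the rim, 14 mm when lying on the bench on its corner lugs
- lid_lug (a point): round end of one of the four corner lugs under the lid (x = +39, y = +83, z = -14 mm in its frame; the others alike in each corner); each 10 mm thick and 14 mm long, with 2 mm of play in the box; the round ends guide the lid in from about 4 mm off
- lid_grip (a point): point midway between the lid's two white buttons, 24 mm above the lid's origin; axes as the lid's. The buttons face +x and -x, each 24 mm wide (y), 6 mm thick, tops 24 mm above the plate; outer faces 34 mm apart when free, 22 mm when fully pinched. Pinch them along x; held pinched they are also the handle to carry the lid
- catch_a (a joint): how far the lid's +x button is pushed in, m: 0 sprung out (hook out 3.5 mm under the strike), 0.006 fully in; the hook is free of the strike from 0.0040. The hooks are square, so the buttons must be held pinched while the lid comes off and while it goes on. Spring 3 N when out, 6 N fully in
- catch_b (a joint): the same for the lid's -x button
- bottle_1: square amber bottle, round black cap, 84 mm tall: body 40 x 40 mm, 56 mm high; cap 28 mm in diameter, 62 to 84 mm above the base; 0.10 to 0.19 kg. Origin at the centre of its base, z along the bottle to the cap, x and y square to the flat sides. Starts lying on a flat side, origin 20 mm above the bench. Two or three of the four bottles are present, the others read None from the start
- bottle_2: square amber bottle, round black cap, 84 mm tall: body 40 x 40 mm, 56 mm high; cap 28 mm in diameter, 62 to 84 mm above the base; 0.10 to 0.19 kg. Origin at the centre of its base, z along the bottle to the cap, x and y square to the flat sides. Starts lying on a flat side, origin 20 mm above the bench. Two or three of the four bottles are present, the others read None from the start
- bottle_3: square amber bottle, round black cap, 84 mm tall: body 40 x 40 mm, 56 mm high; cap 28 mm in diameter, 62 to 84 mm above the base; 0.10 to 0.19 kg. Origin at the centre of its base, z along the bottle to the cap, x and y square to the flat sides. Starts lying on a flat side, origin 20 mm above the bench. Two or three of the four bottles are present, the others read None from the start
- bottle_4: square amber bottle, round black cap, 84 mm tall: body 40 x 40 mm, 56 mm high; cap 28 mm in diameter, 62 to 84 mm above the base; 0.10 to 0.19 kg. Origin at the centre of its base, z along the bottle to the cap, x and y square to the flat sides. Starts lying on a flat side, origin 20 mm above the bench. Two or three of the four bottles are present, the others read None from the start
- nippers: tile nippers with two black handles, 165 x 67 mm and 16 mm high, lying on the bench; not to be disturbed. Origin on the bench, handles reaching 103 mm to -x, jaws 62 mm to +x
- tweezers: steel tweezers, 135 mm long and 6 mm high, lying on the bench; not to be disturbed. Origin under the middle
- offcut: marble offcut 70 x 45 x 18 mm lying on the bench; not to be disturbed. Origin at the centre of its underside
Things that resemble listed ones, but are neither listed nor needed, are in the scene too. What is shaped like the bottle_2 but green is not meant. There is more than one size of the lid; the job needs the smaller.

How it is judged:
By the outcome, as a careful person would: the job done as asked, in the order asked, and still so for the second after the job is handed in, with the robot touching nothing.
Of bottle_1, bottle_2, bottle_3, bottle_4 only 2 to 3 are there at a start; the rules pass over those that are not, and their reading is None.
At some moment in a run one of bottle_1, bottle_2, bottle_3, bottle_4 may be knocked a few centimetres aside while the robot is not near it.
It also fails if it takes over 210 s, if anything falls off the work surface, if the arm or the gripper's body presses on something with over 40 N, if the wrist force passes 120 N, or if a joint passes its speed limit or range.

## Working session

There is one attempt and no reset: what is moved stays moved. The work goes in short steps, Python scripts to look and compute and a tool call to move; the robot and the scene stay as the last step left them, time stands still between calls to the robot, and variables do not carry over. Pictures are saved under pics/ and viewed, and the job is handed in when it is done.

Besides the shell and the picture viewer there is one more tool, called after "Emit:" as name(argument=value, ...) on one line, values as JSON. move_arm: Moves the arm, as the interface text tells. Its arguments: {"type":"object","properties":{"motion":{"type":"array","items":{"type":"array","items":{"type":"array","items":{"type":"number"}}}},"grip_force":{"type":"number"}},"required":["motion"]}

```bash
ls; mkdir -p pics; cat > h.py <<'E'
import numpy as np, cv2
from bench import manip
def snap(n,f=None):
    s=manip.snapshot(n)
    if f: cv2.imwrite('pics/'+f,s['image'][:,:,::-1])
    return s
def pts(s):
    z=s['range_z'];K=s['K'];v,u=np.mgrid[:z.shape[0],:z.shape[1]]
    c=np.stack([(u-K[0,2])/K[0,0]*z,(v-K[1,2])/K[1,1]*z,z],-1)
    P=s['pose'];return c@P[:3,:3].T+P[:3,3]
def rayz(s,u,v,h):
    K=s['K'];P=s['pose'];d=P[:3,:3]@np.array([(u-K[0,2])/K[0,0],(v-K[1,2])/K[1,1],1]);o=P[:3,3]
    return o+d*(h-o[2])/d[2]
E
python3 - <<'E'
from h import *
np.set_printoptions(precision=4,suppress=True)
print(manip.get_obs())
for n in ['scene','side','wrist']:
    s=snap(n,n+'0.png');print(n,s['pose'],s['K'])
E
```

```text
pics
{'time': 0.0, 'joint_pos': array([-1.4704,  0.3134,  1.4984, -0.    ,  1.331 , -0.2234]), 'dq': array([ 0.0003,  0.0008,  0.003 ,  0.0004, -0.0001,  0.0013]), 'joint_efforts': array([  0.0007, -40.2211, -25.2266,   0.0696,   0.0353,  -0.0001]), 'tool_pos': array([ 0.167 , -0.4975,  0.2462]), 'tcp_rot': array([[ 0.948 ,  0.3182, -0.0001],
       [ 0.3182, -0.948 ,  0.0012],
       [ 0.0003, -0.0012, -1.    ]]), 'wrist_force': array([-0.2311, -0.2021,  0.0093]), 'wrist_torque': array([-0.0037,  0.0288, -0.0567]), 'gripper_width': 0.08812749518064121}
scene [[ 0.8526  0.3892 -0.3487  0.9539]
 [ 0.5222 -0.6118  0.5942 -0.7331]
 [ 0.0179 -0.6887 -0.7249  1.0649]
 [ 0.      0.      0.      1.    ]] [[442.6103   0.     283.4007]
 [  0.     442.6103 210.463 ]
 [  0.       0.       1.    ]]
side [[-0.9688 -0.1519  0.1958  0.2803]
 [-0.2477  0.5656 -0.7866  0.8387]
 [ 0.0087 -0.8105 -0.5856  0.708 ]
 [ 0.      0.      0.      1.    ]] [[380.7187   0.     280.8335]
 [  0.     380.7187 212.287 ]
 [  0.       0.       1.    ]]
wrist [[ 0.3179 -0.9135 -0.254   0.2308]
 [-0.9481 -0.3065 -0.0843 -0.4757]
 [-0.0009  0.2676 -0.9635  0.3843]
 [ 0.      0.      0.      1.    ]] [[329.4272   0.     279.0029]
 [  0.     329.4272 209.7446]
 [  0.       0.       1.    ]]
```

View pics/scene0.png

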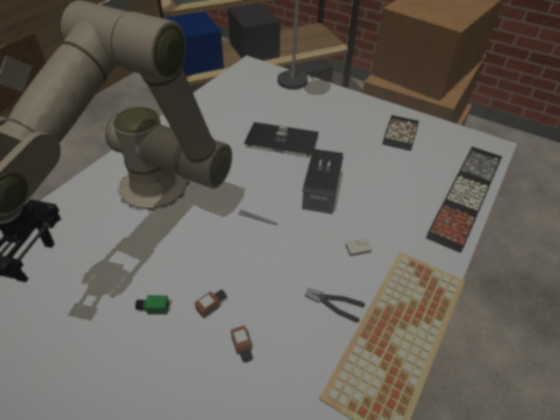

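View pics/side0.png

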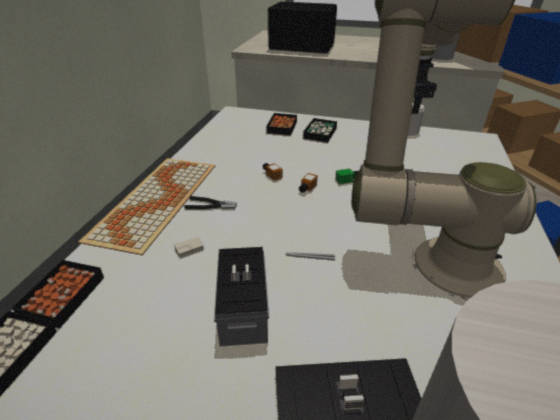

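View pics/wrist0.png

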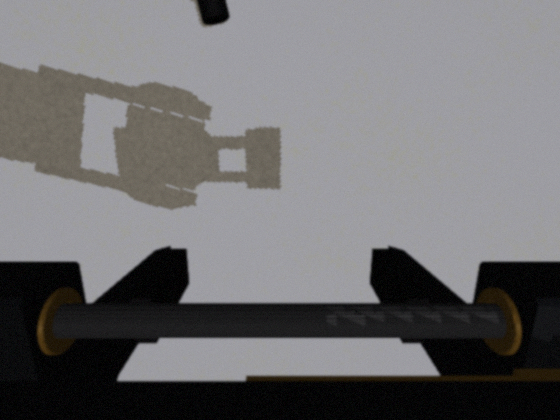

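Scene view: locked smaller lid on the box with two white buttons at (323,165); a larger decoy lid with buttons lies flat at (282,137). There are amber bottles at (208,303) and (241,340), and a green decoy at (153,304). The offcut is at (358,247), the tweezers at (258,217) and the nippers at (335,303). The job needs the lid on the box and the two amber bottles.

```bash
python3 - <<'E'
from h import *
np.set_printoptions(precision=4,suppress=True)
s=snap('scene');im=s['image'].astype(int);P=pts(s);
hsv=cv2.cvtColor(s['image'],cv2.COLOR_RGB2HSV)
z=P[...,2]
c1=cv2.resize(s['image'][110:220,230:360],None,fx=4,fy=4,interpolation=cv2.INTER_CUBIC)
c2=cv2.resize(s['image'][270:370,120:260],None,fx=4,fy=4,interpolation=cv2.INTER_CUBIC)
cv2.imwrite('pics/c1.png',c1[:,:,::-1]);cv2.imwrite('pics/c2.png',c2[:,:,::-1])
# lid top
m=(abs(z-.109)<.006);m[:110]=0;m[220:]=0;m[:,:295]=0;m[:,350:]=0
n,l,st,ce=cv2.connectedComponentsWithStats(m.astype(np.uint8));
for i in range(1,n):
    if st[i,4]>50:
        q=P[l==i];print('top',st[i],q.mean(0),np.median(q[:,2]),cv2.minAreaRect((q[:,:2]*1000).astype(np.float32)))
m=(z>.118)&(z<.14);m[:130]=0;m[200:]=0;m[:,:300]=0;m[:,350:]=0
q=P[m];print('btn',len(q),q.mean(0),cv2.minAreaRect((q[:,:2]*1000).astype(np.float32)),np.percentile(q[:,2],[50,95,100]))
for nm,lo,hi in [('amber',3,20),('green',45,85)]:
    m=((hsv[...,0]>=lo)&(hsv[...,0]<=hi)&(hsv[...,1]>90)&(z>.01)&(z<.08)).astype(np.uint8)
    m[:, 310:]=0
    n,l,st,ce=cv2.connectedComponentsWithStats(m)
    for i in range(1,n):
        if st[i,4]>40:
            q=P[l==i];t=q[q[:,2]>.034];print(nm,st[i],ce[i],q.mean(0),len(t),t.mean(0) if len(t) else '',cv2.minAreaRect((t[:,:2]*1000).astype(np.float32)) if len(t) else '')
s=snap('side');P=pts(s);z=P[...,2]
m=(abs(z-.109)<.005);m[:230]=0;m[330:]=0;m[:,:200]=0;m[:,280:]=0
q=P[m];print('side top',len(q),q.mean(0),cv2.minAreaRect((q[:,:2]*1000).astype(np.float32)))
E
```

```text
top [ 304  149   39   44 1193] [0.5096 0.2766 0.1096] 0.10967638426241144 ((506.477294921875, 283.1391296386719), (104.35567474365234, 198.6472930908203), 19.706615447998047)
btn 44 [0.5081 0.2813 0.1273] ((506.5768737792969, 284.97930908203125), (35.31529998779297, 29.66166877746582), 16.70025062561035) [0.128  0.1357 0.137 ]
amber [101  66  29  23 214] [114.8925  75.715 ] [-0.6116  0.4173  0.0327] 86 [-0.6112  0.4231  0.0475] ((-611.2592163085938, 417.1950378417969), (17.524229049682617, 107.3553466796875), 1.4960999488830566)
amber [196 293  23  20 117] [206.3846 303.6923] [ 0.4668 -0.2935  0.0403] 113 [ 0.4669 -0.2927  0.0406] ((463.39508056640625, -289.1521911621094), (55.07048034667969, 36.45668029785156), 76.34046173095703)
amber [235 340  15  11  89] [242.4831 344.9326] [ 0.6149 -0.3384  0.039 ] 83 [ 0.6148 -0.338   0.0395] ((614.6690673828125, -338.1761779785156), (35.09821319580078, 17.762920379638672), 45.77989959716797)
green [143 296  24  17 348] [155.1782 303.8563] [ 0.351  -0.3647  0.0372] 268 [ 0.3506 -0.3615  0.0408] ((347.771484375, -362.55224609375), (60.3867301940918, 38.784629821777344), 28.98736572265625)
side top 3008 [0.5029 0.2993 0.1094] ((506.8968811035156, 287.81170654296875), (103.8804931640625, 194.2178497314453), 19.52625846862793)
```

View pics/c1.png

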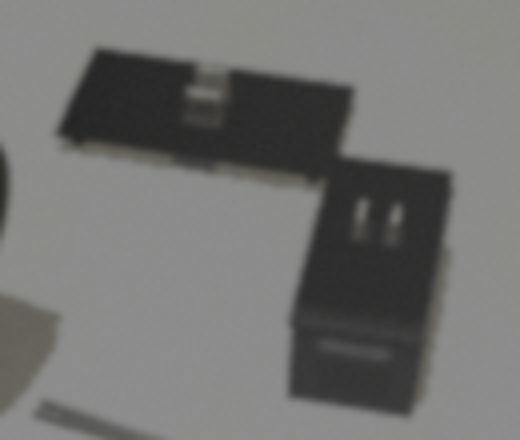

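View pics/c2.png

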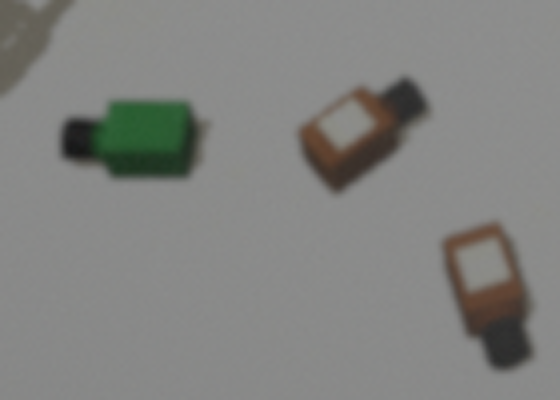

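```bash
cat >> h.py <<'E'
from scipy.spatial.transform import Rotation as R
np.set_printoptions(precision=4,suppress=True)
def Rdown(yaw):  # tool y axis at world angle yaw (deg), z down
    a=np.radians(yaw);y=np.array([np.cos(a),np.sin(a),0]);z=np.array([0,0,-1.]);return np.stack([np.cross(y,z),y,z],1)
def go(p,Rt,Ro=None,po=None):
    o=manip.get_obs();T=o['tcp_rot'] if Ro is None else Ro
    d=T.T@(np.array(p)-(o['tool_pos'] if po is None else po));r=R.from_matrix(T.T@Rt).as_rotvec(degrees=True)
    print('shift mm',np.round(d*1000,1),'rot',np.round(r,2),'t',o['time'],'w',o['gripper_width'])
E
python3 - <<'E'
from h import *
go([.507,.2865,.25],Rdown(19.6))
E
```

```text
shift mm [ 571.8 -635.2   -3.1] rot [ -0.02  -0.03 -91.05] t 0.25 w 0.0883190570579532
```

Emit:
move_arm(motion=[[[0.088,0.572,-0.635,-0.003,0,0,-91],[0.088,0.572,-0.635,-0.003,0,0,-91],[0.088,0.572,-0.635,-0.003,0,0,-91],[0.088,0.572,-0.635,-0.003,0,0,-91],[0.088,0.572,-0.635,-0.003,0,0,-91],[0.088,0.572,-0.635,-0.003,0,0,-91],[0.088,0.572,-0.635,-0.003,0,0,-91],[0.088,0.572,-0.635,-0.003,0,0,-91]]], grip_force=40)

```text
time: 0.92
tool_pos: [0.2999, -0.19, 0.248]
tcp_rot: [[0.239, 0.971, 0.0], [0.971, -0.239, -0.0], [-0.0, 0.001, -1.0]]
wrist_force: [1.3, -0.4, -0.7]
gripper_width: 0.0879
```

```bash
python3 - <<'E'
from h import *
go([.507,.2865,.25],Rdown(19.6)); print(manip.get_obs()['tool_pos'])
E
```

```text
shift mm [512.2  87.1  -2.1] rot [  0.02   0.02 -33.44] t 0.9167 w 0.08785380919470948
[ 0.2999 -0.19    0.248 ]
```

Emit:
move_arm(motion=[[[0.088,0.512,0.087,-0.002,0,0,-33.4],[0.088,0.512,0.087,-0.002,0,0,-33.4],[0.088,0.512,0.087,-0.002,0,0,-33.4],[0.088,0.512,0.087,-0.002,0,0,-33.4],[0.088,0.512,0.087,-0.002,0,0,-33.4],[0.088,0.512,0.087,-0.002,0,0,-33.4],[0.088,0.512,0.087,-0.002,0,0,-33.4],[0.088,0.512,0.087,-0.002,0,0,-33.4]]])

```text
time: 1.58
tool_pos: [0.4345, 0.1154, 0.2493]
tcp_rot: [[-0.33, 0.944, 0.0], [0.944, 0.33, -0.0], [-0.0, 0.0, -1.0]]
wrist_force: [0.7, -0.5, 0.6]
gripper_width: 0.0881
```

```bash
python3 - <<'E'
from h import *
go([.507,.2865,.25],Rdown(19.6)); print(manip.get_obs()['tool_pos'])
E
```

```text
shift mm [137.5 124.9  -0.7] rot [ 0.02  0.01 -0.32] t 1.5833 w 0.08805607232303084
[0.4345 0.1154 0.2493]
```

Emit:
move_arm(motion=[[[0.088,0.137,0.125,-0.001,0,0,-0.3],[0.088,0.137,0.125,-0.001,0,0,-0.3],[0.088,0.137,0.125,-0.001,0,0,-0.3],[0.088,0.137,0.125,-0.001,0,0,-0.3],[0.088,0.137,0.125,-0.001,0,0,-0.3],[0.088,0.137,0.125,-0.001,0,0,-0.3],[0.088,0.137,0.125,-0.001,0,0,-0.3]]])

```text
time: 2.17
tool_pos: [0.5069, 0.284, 0.2495]
tcp_rot: [[-0.336, 0.942, -0.001], [0.942, 0.336, -0.001], [-0.0, -0.001, -1.0]]
wrist_force: [0.2, -0.3, 0.5]
gripper_width: 0.088
```

```bash
python3 - <<'E'
from h import *
go([.507,.2865,.25],Rdown(19.6)); print(manip.get_obs()['tool_pos'])
s=snap('wrist','w1.png');P=pts(s);z=P[...,2];im=s['image']
m=(im.min(2)>90)&(z>.112)&(z<.14)
n,l,st,ce=cv2.connectedComponentsWithStats(m.astype(np.uint8))
for i in range(1,n):
    if st[i,4]>40: q=P[l==i];print(st[i],q.mean(0),q[:,2].max(),cv2.minAreaRect((q[:,:2]*1000).astype(np.float32)))
s2=snap('scene','s1.png')
E
```

```text
shift mm [ 2.3  1.  -0.5] rot [-0.07  0.01  0.03] t 2.1667 w 0.0879848994171902
[0.5069 0.284  0.2495]
[260 190   9  29 239] [0.4931 0.282  0.1319] 0.1345527615879567 ((492.9346618652344, 282.108642578125), (6.589712142944336, 23.174150466918945), 19.074539184570312)
[294 190  10  29 251] [0.5194 0.2916 0.1315] 0.13448222169614304 ((519.9097290039062, 291.6742858886719), (6.86115026473999, 23.428937911987305), 19.65675926208496)
```

View pics/w1.png

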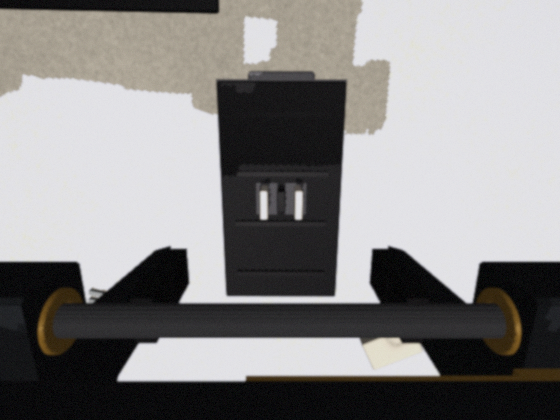

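View pics/s1.png

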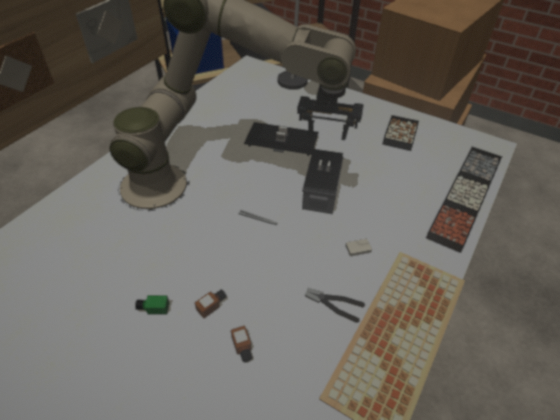

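```bash
python3 - <<'E'
from h import *
go([.5065,.2867,.12],Rdown(19.5))
E
```

```text
shift mm [  3.9   1.  130.2] rot [-0.02  0.01  0.01] t 2.2667 w 0.08794079426784596
```

Emit:
move_arm(motion=[[[0.06,0.004,0.001,0.03,0,0,0],[0.06,0.004,0.001,0.06,0,0,0],[0.06,0.004,0.001,0.08,0,0,0],[0.06,0.004,0.001,0.09,0,0,0],[0.06,0.004,0.001,0.09,0,0,0],[0.06,0.004,0.001,0.09,0,0,0]]])

```text
time: 2.77
tool_pos: [0.5071, 0.2872, 0.1613]
tcp_rot: [[-0.334, 0.943, 0.001], [0.943, 0.334, 0.0], [-0.0, 0.001, -1.0]]
wrist_force: [-0.5, -0.5, 0.3]
gripper_width: 0.06
```

```bash
python3 - <<'E'
from h import *
go([.5065,.2867,.12],Rdown(19.5));print(manip.get_obs()['tool_pos'],manip.get_obs()['wrist_force'])
E
```

```text
shift mm [-0.3 -0.7 41.3] rot [ 0.06  0.   -0.  ] t 2.7667 w 0.05995140561708524
[0.5071 0.2872 0.1613] [-0.5456 -0.5066  0.2547]
```

Emit:
move_arm(motion=[[[0.06,0,-0.001,0.02,0,0,0],[0.06,0,-0.001,0.035,0,0,0],[0.06,0,-0.001,0.041,0,0,0],[0.06,0,-0.001,0.041,0,0,0],[0.06,0,-0.001,0.041,0,0,0]]])

```text
time: 3.18
tool_pos: [0.5064, 0.2875, 0.1206]
tcp_rot: [[-0.334, 0.942, 0.002], [0.942, 0.334, 0.001], [-0.0, 0.002, -1.0]]
wrist_force: [-0.0, -0.8, -0.1]
gripper_width: 0.0602
```

```bash
python3 - <<'E'
from h import *
go([.5065,.2867,.12],Rdown(19.5));print(manip.get_obs()['tool_pos'],manip.get_obs()['wrist_force'])
s=snap('side','sd1.png');cv2.imwrite('pics/sd1c.png',cv2.resize(s['image'][180:350,170:340],None,fx=3.5,fy=3.5,interpolation=2)[:,:,::-1])
E
```

```text
shift mm [-0.8 -0.1  0.6] rot [0.11 0.   0.04] t 3.1833 w 0.06015453179773445
[0.5064 0.2875 0.1206] [-0.0419 -0.7879 -0.0731]
```

View pics/sd1c.png

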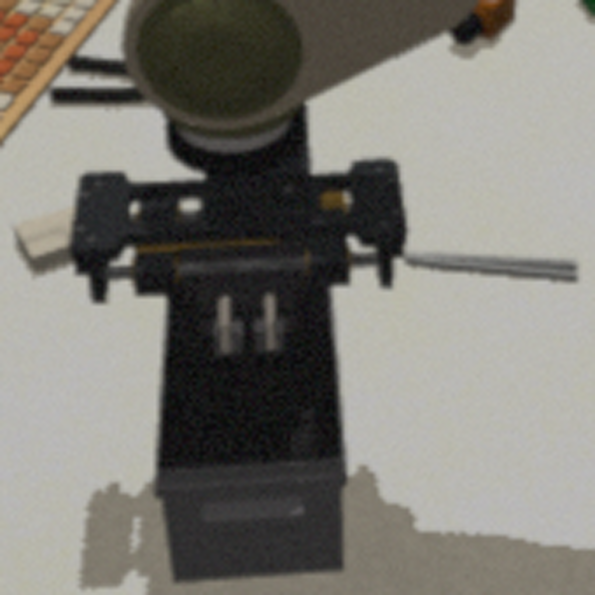

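```bash
python3 - <<'E'
from h import *
s=snap('side')
g=(255*(s['image'][220:320,200:300]/255.)**.4).astype(np.uint8)
cv2.imwrite('pics/sd1d.png',cv2.resize(g,None,fx=6,fy=6,interpolation=2)[:,:,::-1])
o=manip.get_obs();P=s['pose']
for off in (-.03,.03):
  for dz in (.008,-.03):
    w=o['tool_pos']+o['tcp_rot']@np.array([0,off,dz]);c=P[:3,:3].T@(w-P[:3,3]);p=s['K']@c;print(off,dz,p[:2]/p[2])
E
```

```text
-0.03 0.008 [254.2657 274.3383]
-0.03 -0.03 [253.7323 261.5104]
0.03 0.008 [226.5059 275.9234]
0.03 -0.03 [225.199  263.0627]
```

View pics/sd1d.png

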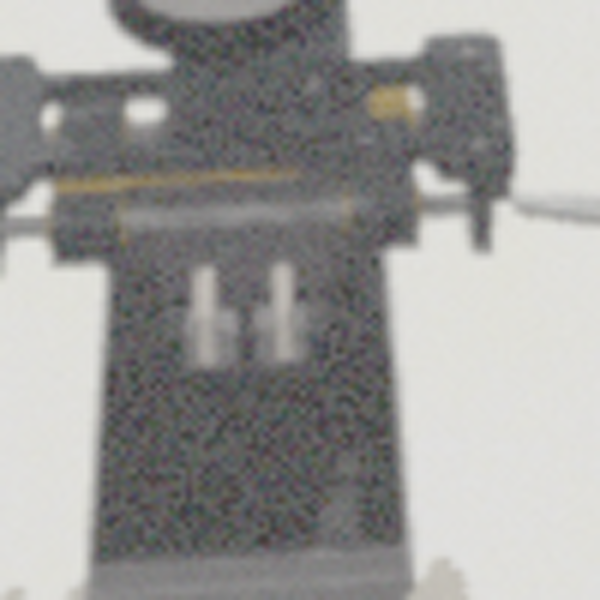

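Emit:
move_arm(motion=[[[0.03,0,0,0.0005,0,0,0],[0.015,0,0,0.0005,0,0,0],[0.01,0,0,0.0005,0,0,0],[0.01,0,0,0.0005,0,0,0],[0.01,0,0,0.0005,0,0,0],[0.01,0,0,0.0005,0,0,0],[0.01,0,0,0.0005,0,0,0],[0.01,0,0,0.0005,0,0,0]]], grip_force=35)

```text
time: 3.95
tool_pos: [0.5059, 0.2875, 0.1191]
tcp_rot: [[-0.335, 0.942, 0.001], [0.942, 0.335, 0.0], [0.0, 0.001, -1.0]]
wrist_force: [-1.0, 0.1, 4.3]
gripper_width: 0.021
```

Emit:
move_arm(motion=[[[0.01,0,0,-0.004,0,0,0],[0.01,0,0,-0.01,0,0,0],[0.01,0,0,-0.018,0,0,0],[0.01,0,0,-0.03,0,0,0],[0.01,0,0,-0.05,0,0,0],[0.01,0,0,-0.08,0,0,0],[0.01,0,0,-0.1,0,0,0],[0.01,0,0,-0.1,0,0,0]]])

```text
time: 4.62
tool_pos: [0.507, 0.2879, 0.2235]
tcp_rot: [[-0.335, 0.942, 0.007], [0.942, 0.335, 0.002], [-0.0, 0.008, -1.0]]
wrist_force: [0.1, 0.1, -1.3]
gripper_width: 0.0209
```

```bash
python3 - <<'E'
from h import *
print(manip.get_obs()['tool_pos'])
s=snap('scene','s2.png');snap('side','sd2.png')
for n,u,v in [('twz',239,211),('twz',277,222),('off',358,247),('nip',307,292),('nip',364,302),('nip',358,319),('mosaic',400,254),('mosaic',330,402),('biglidcorner',246,145),('biglid',318,152),('green',137,304),('arm',0,0)]:
    print(n,rayz(s,u,v,0.0))
E
```

```text
[0.507  0.2879 0.2235]
twz [0.3191 0.0589 0.    ]
twz [0.4511 0.0847 0.    ]
off [0.7176 0.1308 0.    ]
nip [ 0.6642 -0.0956  0.    ]
nip [ 0.8148 -0.0395  0.    ]
nip [ 0.823  -0.0969  0.    ]
mosaic [0.838  0.1746 0.    ]
mosaic [ 0.8596 -0.3322  0.    ]
biglidcorner [0.1384 0.3591 0.    ]
biglid [0.3926 0.4721 0.    ]
green [ 0.2875 -0.3781  0.    ]
arm [-1.858   0.7012  0.    ]
```

View pics/s2.png

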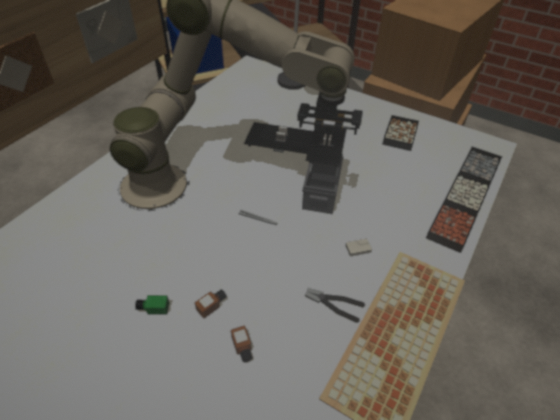

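View pics/sd2.png

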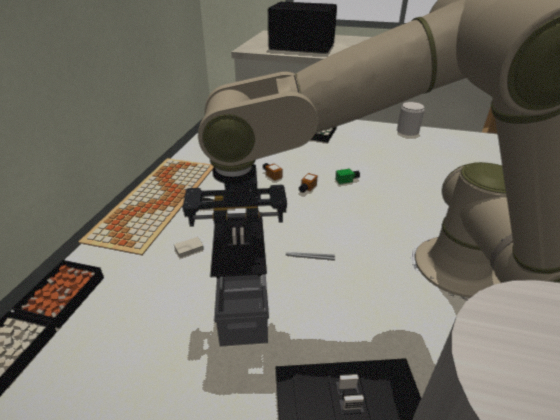

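```bash
python3 - <<'E'
from h import *
go([.49,-.08,.22],Rdown(90))
E
```

```text
shift mm [-340.9 -137.6   -1.4] rot [  0.02   0.02 -70.45] t 4.7167 w 0.020870711713005214
```

Go at a gentler pace, since the lid hangs on friction only.

Emit:
move_arm(motion=[[[0.01,-0.025,-0.01,-0.002,0,0,-5],[0.01,-0.055,-0.022,-0.002,0,0,-11],[0.01,-0.085,-0.034,-0.002,0,0,-17],[0.01,-0.115,-0.046,-0.002,0,0,-23],[0.01,-0.145,-0.058,-0.002,0,0,-29],[0.01,-0.175,-0.07,-0.002,0,0,-35],[0.01,-0.205,-0.082,-0.002,0,0,-41],[0.01,-0.225,-0.09,-0.002,0,0,-46]]])

```text
time: 5.38
tool_pos: [0.4952, 0.0429, 0.219]
tcp_rot: [[-0.912, 0.41, -0.003], [0.41, 0.912, 0.0], [0.003, -0.001, -1.0]]
wrist_force: [0.3, 0.3, -2.7]
gripper_width: 0.0209
```

```bash
python3 - <<'E'
from h import *
go([.49,-.08,.22],Rdown(90))
E
```

```text
shift mm [ -45.7 -114.2   -1. ] rot [ -0.04  -0.18 -24.22] t 5.3833 w 0.020943377734887726
```

Emit:
move_arm(motion=[[[0.01,-0.01,-0.025,0,0,0,-6],[0.01,-0.02,-0.05,0,0,0,-12],[0.01,-0.03,-0.08,0,0,0,-18],[0.01,-0.04,-0.105,0,0,0,-22],[0.01,-0.046,-0.114,0,0,0,-24.2],[0.01,-0.046,-0.114,0,0,0,-24.2]]])

```text
time: 5.88
tool_pos: [0.4903, -0.0795, 0.219]
tcp_rot: [[-1.0, 0.006, -0.003], [0.006, 1.0, 0.001], [0.003, 0.001, -1.0]]
wrist_force: [-0.2, 0.5, -1.7]
gripper_width: 0.0209
```

```bash
python3 - <<'E'
from h import *
go([.49,-.08,.04],Rdown(90))
snap('scene','s3.png');snap('side','sd3.png')
E
```

```text
shift mm [ -0.2  -0.6 179. ] rot [ 0.04 -0.16 -0.34] t 5.8833 w 0.020871754145669694
```

View pics/sd3.png

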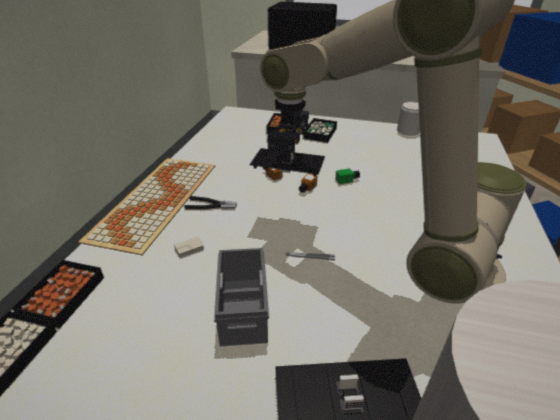

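View pics/s3.png

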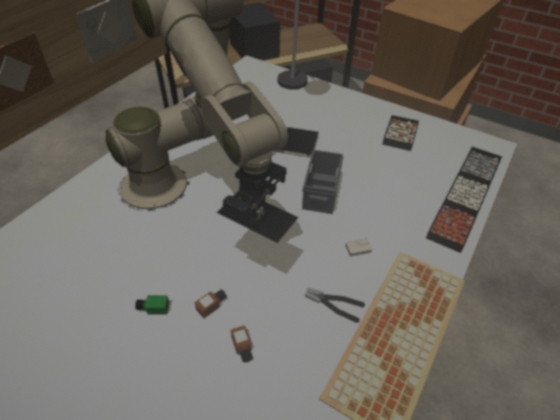

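Lid is off and level, over a clear area; box open. Lower.

Emit:
move_arm(motion=[[[0.01,0,0,0.03,0,0,0],[0.01,0,0,0.07,0,0,0],[0.01,0,0,0.11,0,0,0],[0.01,0,0,0.145,0,0,0],[0.01,0,0,0.165,0,0,0],[0.01,0,0,0.175,0,0,0],[0.01,0,0,0.179,0,0,0],[0.01,0,0,0.179,0,0,0]]])

```text
time: 6.65
tool_pos: [0.491, -0.077, 0.0416]
tcp_rot: [[-1.0, 0.004, -0.0], [0.004, 1.0, 0.0], [0.0, 0.0, -1.0]]
wrist_force: [-0.2, 0.3, -2.1]
gripper_width: 0.0211
```

Emit:
move_arm(motion=[[[0.01,0,0,0.002,0,0,0],[0.01,0,0,0.004,0,0,0],[0.01,0,0,0.006,0,0,0],[0.01,0,0,0.008,0,0,0],[0.01,0,0,0.009,0,0,0],[0.01,0,0,0.009,0,0,0]]])

```text
time: 7.15
tool_pos: [0.4909, -0.0776, 0.0326]
tcp_rot: [[-1.0, 0.004, -0.0], [0.004, 1.0, 0.0], [0.0, 0.0, -1.0]]
wrist_force: [0.1, 0.5, -2.5]
gripper_width: 0.021
```

Emit:
move_arm(motion=[[[0.01,0,0,0.001,0,0,0],[0.01,0,0,0.002,0,0,0],[0.01,0,0,0.003,0,0,0],[0.01,0,0,0.003,0,0,0]]])

```text
time: 7.48
tool_pos: [0.4908, -0.0776, 0.0295]
tcp_rot: [[-1.0, 0.004, -0.0], [0.004, 1.0, 0.0], [0.0, 0.0, -1.0]]
wrist_force: [-0.4, 0.3, -1.4]
gripper_width: 0.0211
```

Emit:
move_arm(motion=[[[0.01,0,0,0.0005,0,0,0],[0.01,0,0,0.001,0,0,0],[0.01,0,0,0.001,0,0,0]]])

```text
time: 7.73
tool_pos: [0.4909, -0.0776, 0.0289]
tcp_rot: [[-1.0, 0.004, 0.0], [0.004, 1.0, -0.0], [-0.0, -0.0, -1.0]]
wrist_force: [-1.3, 0.9, 1.8]
gripper_width: 0.0206
```

Emit:
move_arm(motion=[[[0.06,0,0,0,0,0,0],[0.06,0,0,0,0,0,0],[0.06,0,0,0,0,0,0],[0.06,0,0,-0.03,0,0,0],[0.06,0,0,-0.07,0,0,0],[0.06,0,0,-0.11,0,0,0],[0.06,0,0,-0.15,0,0,0],[0.06,0,0,-0.19,0,0,0]]])

```text
time: 8.4
tool_pos: [0.4905, -0.0774, 0.2209]
tcp_rot: [[-1.0, 0.004, 0.0], [0.004, 1.0, -0.0], [-0.0, -0.0, -1.0]]
wrist_force: [0.7, -0.2, 0.0]
gripper_width: 0.0599
```

```bash
python3 - <<'E'
from h import *
s=snap('scene','s4.png');c=s['image'][190:370,110:330];cv2.imwrite('pics/s4c.png',cv2.resize(c,None,fx=3.5,fy=3.3,interpolation=2)[:,:,::-1])
P=pts(s);z=P[...,2];hsv=cv2.cvtColor(s['image'],cv2.COLOR_RGB2HSV)
m=((hsv[...,0]<=20)&(hsv[...,1]>70)).astype(np.uint8);m[:260]=0;m[:,280:]=0;m[:,:170]=0
m=cv2.morphologyEx(m,cv2.MORPH_CLOSE,np.ones((9,9)))
n,l,st,ce=cv2.connectedComponentsWithStats(m)
for i in range(1,n):
    if st[i,4]>60:
        q=P[(l==i)];t=q[(q[:,2]>.034)&(q[:,2]<.05)];r=cv2.minAreaRect((t[:,:2]*1000).astype(np.float32));print('body',st[i],t.mean(0),r)
m=((z>.02)&(z<.06)&(s['image'].max(2)<60)).astype(np.uint8);m[:260]=0;m[:,280:]=0;
n,l,st,ce=cv2.connectedComponentsWithStats(m)
for i in range(1,n):
    if st[i,4]>20:
        q=P[l==i];print('dark',st[i],q.mean(0))
E
```

```text
body [195 293  24  23 224] [ 0.4681 -0.2905  0.04  ] ((465.3323059082031, -286.47186279296875), (59.362850189208984, 38.934417724609375), 76.55353546142578)
body [232 326  19  26 212] [ 0.6025 -0.3288  0.0403] ((600.177001953125, -325.29833984375), (37.564857482910156, 59.014591217041016), 51.98395538330078)
dark [240 260  18   8  57] [ 0.4776 -0.1134  0.0218]
dark [256 260  24  24 170] [ 0.539  -0.103   0.0218]
dark [217 291   8  10  49] [ 0.4786 -0.2477  0.0312]
dark [136 300   8  10  63] [ 0.3132 -0.3862  0.0309]
dark [147 301  22  11  68] [ 0.3628 -0.3681  0.0276]
dark [241 349  11  12  87] [ 0.6338 -0.3519  0.0318]
```

View pics/s4c.png

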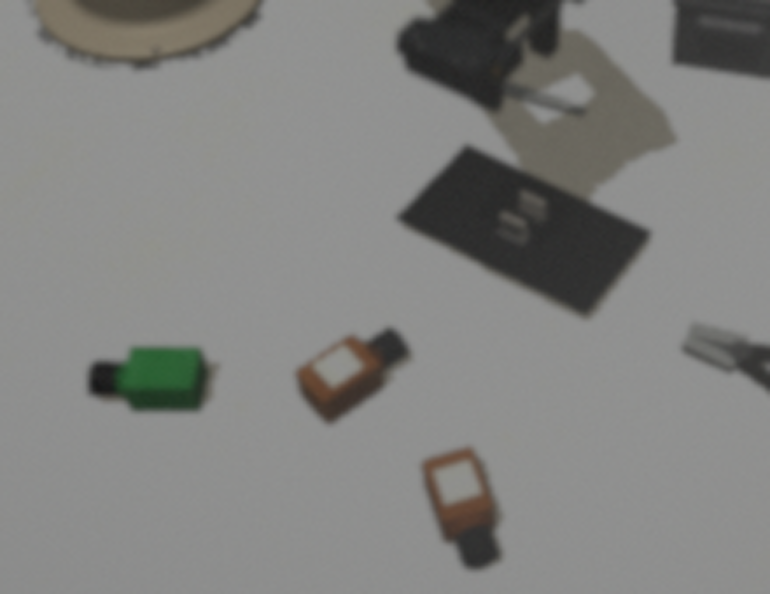

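```bash
python3 - <<'E'
from h import *
go([.468,-.283,.22],Rdown(-13.5));print(manip.get_obs()['joint_pos'])
E
```

```text
shift mm [  24.4 -204.7    9.1] rot [  0.41   0.73 103.27] t 8.45 w 0.060256667678901046
[-0.3926  0.2653  1.6104  0.      1.2531 -1.9594]
```

Emit:
move_arm(motion=[[[0.06,0.003,-0.025,0,0,0,7],[0.06,0.006,-0.05,0,0,0,14],[0.06,0.009,-0.075,0,0,0,21],[0.06,0.012,-0.1,0,0,0,28],[0.07,0.015,-0.125,0,0,0,35],[0.07,0.018,-0.15,0,0,0,42],[0.07,0.021,-0.18,0,0,0,49],[0.07,0.024,-0.205,0,0,0,56]]])

```text
time: 9.12
tool_pos: [0.4656, -0.2842, 0.2185]
tcp_rot: [[-0.55, 0.835, 0.0], [0.835, 0.55, -0.0], [-0.0, -0.0, -1.0]]
wrist_force: [0.6, -0.7, -0.4]
gripper_width: 0.0694
```

Emit:
move_arm(motion=[[[0.07,0,0,0,0,0,7],[0.07,0,0,0,0,0,14],[0.07,0,0,0,0,0,21],[0.07,0,0,0,0,0,28],[0.07,0,0,0,0,0,35],[0.07,0,0,0,0,0,42],[0.07,0,0,0,0,0,47],[0.07,0,0,0,0,0,47]]])

```text
time: 9.78
tool_pos: [0.466, -0.2825, 0.2184]
tcp_rot: [[0.232, 0.973, 0.0], [0.973, -0.232, 0.0], [0.0, 0.0, -1.0]]
wrist_force: [-0.7, -0.5, 0.1]
gripper_width: 0.0701
```

```bash
cat > bot.py <<'E'
from h import *
def bottles(s,zmax=.07):
    P=pts(s);z=P[...,2];hsv=cv2.cvtColor(s['image'],cv2.COLOR_RGB2HSV)
    m=((hsv[...,0]<=20)&(hsv[...,1]>70)&(z<zmax)&(z>.01)).astype(np.uint8)
    x=P[...,0];y=P[...,1];m&=((x>.2)&(x<.8)&(y<.1)&(y>-.5)).astype(np.uint8)
    m=cv2.morphologyEx(m,cv2.MORPH_CLOSE,np.ones((9,9)))
    n,l,st,ce=cv2.connectedComponentsWithStats(m)
    for i in range(1,n):
        if st[i,4]>100:
            q=P[l==i];t=q[(q[:,2]>.034)&(q[:,2]<.048)]
            if len(t)<20: continue
            print(st[i],t.mean(0),cv2.minAreaRect((t[:,:2]*1000).astype(np.float32)))
E
python3 - <<'E'
from bot import *
go([.468,-.283,.22],Rdown(-13.5))
for n in ['wrist','scene']:
    s=snap(n,n+'5.png');bottles(s)
print(manip.get_obs()['joint_pos'])
E
```

```text
shift mm [-0.   2.1 -1.6] rot [ 0.   -0.    0.07] t 9.7833 w 0.0700606518660684
[ 257  139   40   83 1666] [ 0.4623 -0.2808  0.0393] ((464.2066955566406, -273.68548583984375), (80.46500396728516, 38.61463928222656), 75.75768280029297)
[ 378  165   75   59 1850] [ 0.5958 -0.3189  0.0393] ((603.3067016601562, -325.3084716796875), (39.69320297241211, 72.0298843383789), 52.2506103515625)
[195 293  25  23 244] [ 0.4678 -0.2904  0.0403] ((463.8651428222656, -285.9538879394531), (59.87481689453125, 38.99733352661133), 73.27532196044922)
[232 326  19  26 223] [ 0.603  -0.3284  0.0402] ((599.2194213867188, -324.85601806640625), (37.35084533691406, 61.17390823364258), 52.652000427246094)
[-0.7601  0.3792  1.4805  0.      1.2819 -0.5317]
```

View pics/wrist5.png

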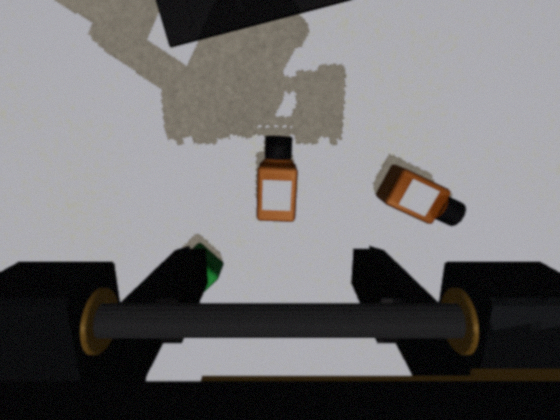

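```bash
cat >> h.py <<'E'
def Rt(yaw,th): return Rdown(yaw)@R.from_euler('y',th,degrees=True).as_matrix()
E
python3 - <<'E'
from h import *
M=Rt(-14,-25);p=np.array([.4645,-.281,.023])
go(p-.07*M[:,2],M)
E
```

```text
shift mm [ 30.7  -1.3 132. ] rot [  0.2 -25.    0.9] t 9.8833 w 0.070070730669044
```

Emit:
move_arm(motion=[[[0.07,0.008,0,0.02,0,-6,0.3],[0.07,0.015,-0.001,0.05,0,-12,0.6],[0.07,0.022,-0.001,0.08,0,-18,0.9],[0.07,0.031,-0.001,0.11,0.2,-25,0.9],[0.07,0.031,-0.001,0.132,0.2,-25,0.9],[0.07,0.031,-0.001,0.132,0.2,-25,0.9],[0.07,0.031,-0.001,0.132,0.2,-25,0.9]]])

```text
time: 10.47
tool_pos: [0.4721, -0.2519, 0.0865]
tcp_rot: [[0.219, 0.97, -0.104], [0.88, -0.243, -0.408], [-0.422, -0.002, -0.907]]
wrist_force: [0.8, -0.1, 0.6]
gripper_width: 0.07
```

```bash
python3 - <<'E'
from h import *
M=Rt(-14,-25);p=np.array([.4645,-.281,.023])
go(p,M);print(manip.get_obs()['joint_pos'])
s=snap('wrist','w6.png')
E
```

```text
shift mm [-0.5 -0.2 70.2] rot [-0.14 -0.07  0.02] t 10.4667 w 0.06996177146908457
[-0.5257  0.5244  1.7158 -0.5649  0.8599  0.0844]
```

View pics/w6.png

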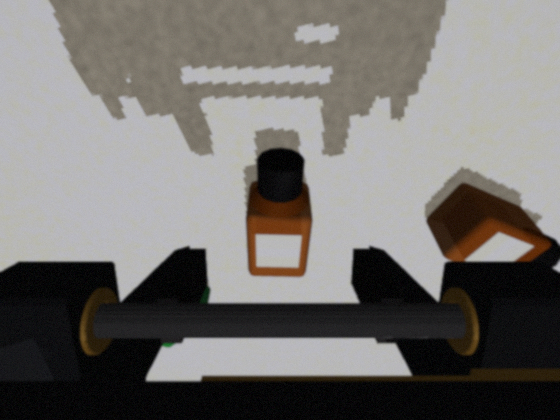

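Emit:
move_arm(motion=[[[0.07,0,0,0.025,0,0,0],[0.065,0,0,0.05,0,0,0],[0.06,0,0,0.065,0,0,0],[0.06,0,0,0.07,0,0,0],[0.06,0,0,0.07,0,0,0]]])

```text
time: 10.93
tool_pos: [0.4649, -0.2821, 0.0241]
tcp_rot: [[0.224, 0.969, -0.103], [0.878, -0.246, -0.41], [-0.423, 0.001, -0.906]]
wrist_force: [-0.1, -1.3, -0.9]
gripper_width: 0.0602
```

Emit:
move_arm(motion=[[[0.04,0,0,0,0,0,0],[0.03,0,0,0,0,0,0],[0.03,0,0,0,0,0,0],[0.03,0,0,0,0,0,0],[0.03,0,0,0,0,0,0]]], grip_force=25)

```text
time: 11.35
tool_pos: [0.4654, -0.2809, 0.0244]
tcp_rot: [[0.222, 0.97, -0.102], [0.878, -0.244, -0.411], [-0.423, 0.001, -0.906]]
wrist_force: [-1.5, 2.7, 7.7]
gripper_width: 0.0399
```

```bash
python3 - <<'E'
from h import *
M=Rt(-14,55)
go([.46,-.27,.15],M)
E
```

```text
shift mm [ -44.8   -7.7 -117.7] rot [ 0.12 80.05 -0.13] t 11.35 w 0.039878684626284286
```

Emit:
move_arm(motion=[[[0.03,-0.009,-0.001,-0.024,0,0,0],[0.03,-0.02,-0.003,-0.055,0,4,0],[0.03,-0.032,-0.005,-0.085,0,10,0],[0.03,-0.045,-0.008,-0.118,0,16,0],[0.03,-0.045,-0.008,-0.118,0,22,0],[0.03,-0.045,-0.008,-0.118,0,28,0],[0.03,-0.045,-0.008,-0.118,0,34,0],[0.03,-0.045,-0.008,-0.118,0,40,0]]])

```text
time: 12.02
tool_pos: [0.4597, -0.27, 0.1502]
tcp_rot: [[0.235, 0.97, 0.067], [0.936, -0.244, 0.255], [0.263, 0.003, -0.965]]
wrist_force: [-0.7, -0.3, -2.4]
gripper_width: 0.0402
```

```bash
python3 - <<'E'
from h import *
print(manip.get_obs()['joint_pos'],manip.get_obs()['wrist_force'])
go([.46,-.27,.15],Rt(-14,65))
E
```

```text
[-0.8526  0.4764  1.5493  0.2295  1.2754 -0.6914] [-0.6931 -0.2634 -2.4469]
shift mm [-0.   0.3  0.2] rot [ 0.2  49.75  0.01] t 12.0167 w 0.04016198453066337
```

Emit:
move_arm(motion=[[[0.03,0,0,0,0,6,0],[0.03,0,0,0,0,12,0],[0.03,0,0,0,0,19,0],[0.03,0,0,0,0,26,0],[0.03,0,0,0,0,33,0],[0.03,0,0,0,0,40,0],[0.03,0,0,0,0,46,0],[0.03,0,0,0,0,50,0]]])

```text
time: 12.68
tool_pos: [0.4591, -0.2705, 0.1486]
tcp_rot: [[0.103, 0.969, 0.223], [0.405, -0.246, 0.881], [0.909, -0.0, -0.418]]
wrist_force: [0.9, 0.3, -2.2]
gripper_width: 0.0396
```

```bash
python3 - <<'E'
from h import *
print(manip.get_obs()['joint_pos'],manip.get_obs()['wrist_force'])
go([.46,-.27,.15],Rt(-14,65))
for n in('scene','side'): snap(n,n+'7.png')
a=cv2.imread('pics/scene7.png')[180:380,100:340];b=cv2.imread('pics/side7.png')[80:260,200:400]
cv2.imwrite('pics/7.png',np.hstack([cv2.resize(a,(400,400)),cv2.resize(b,(400,400))]))
E
```

```text
[-1.0568  0.7991  1.3783  0.7182  1.8777 -0.9333] [ 0.8791  0.3486 -2.2402]
shift mm [1.6 0.8 0.1] rot [ 0.19 -0.32 -0.1 ] t 12.6833 w 0.03962470045334857
```

View pics/7.png

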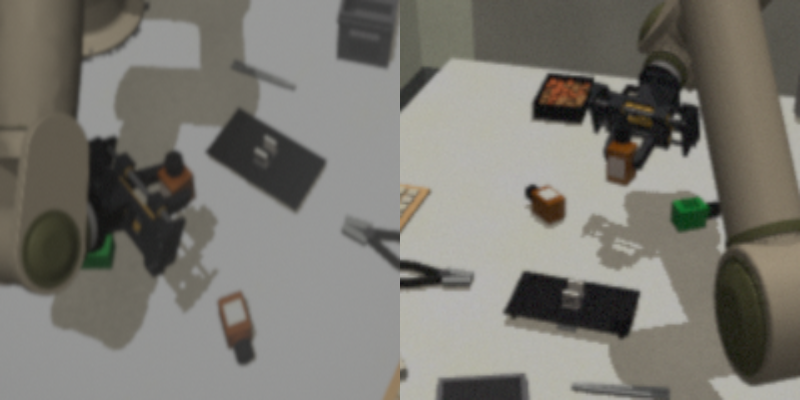

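```bash
python3 - <<'E'
from h import *
go([.44,-.21,.09],Rt(-14,65));go([.44,-.21,.04],Rt(-14,65))
E
```

```text
shift mm [-29.7 -33.   73. ] rot [ 0.15 -0.15 -0.21] t 12.7833 w 0.03972280919681709
shift mm [-75.1 -32.9  94. ] rot [ 0.15 -0.15 -0.21] t 12.7833 w 0.03972280919681709
```

Emit:
move_arm(motion=[[[0.03,-0.01,-0.011,0.025,0,0,0],[0.03,-0.02,-0.022,0.05,0,0,0],[0.03,-0.03,-0.033,0.073,0,0,0],[0.03,-0.045,-0.033,0.08,0,0,0],[0.03,-0.06,-0.033,0.087,0,0,0],[0.03,-0.07,-0.033,0.0917,0,0,0],[0.03,-0.075,-0.033,0.094,0,0,0],[0.03,-0.075,-0.033,0.094,0,0,0]]])

```text
time: 13.45
tool_pos: [0.4405, -0.21, 0.0411]
tcp_rot: [[0.104, 0.97, 0.221], [0.411, -0.244, 0.879], [0.906, -0.0, -0.423]]
wrist_force: [0.1, -0.2, -1.1]
gripper_width: 0.04
```

```bash
python3 - <<'E'
from h import *
o=manip.get_obs();print(o['tool_pos'],o['wrist_force'])
s=snap('side','side8.png');cv2.imwrite('pics/8.png',cv2.resize(s['image'][110:230,230:390],None,fx=4.5,fy=4.5,interpolation=2)[:,:,::-1])
E
```

```text
[ 0.4405 -0.21    0.0411] [ 0.08   -0.1791 -1.077 ]
```

View pics/8.png

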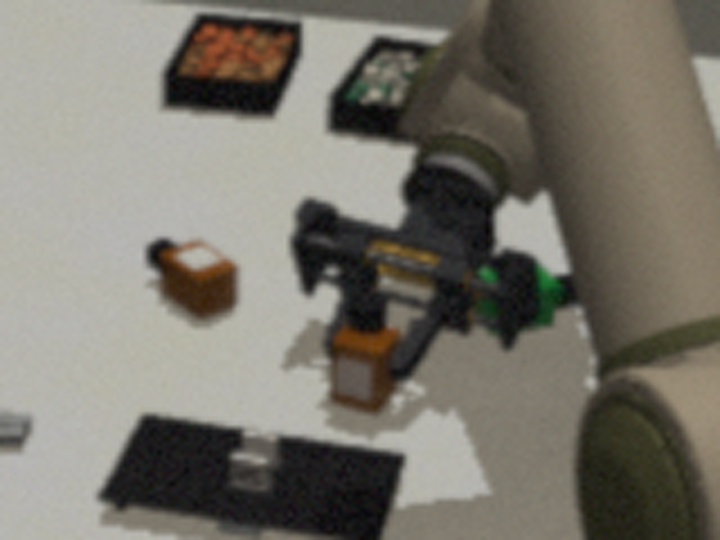

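Upright, a few mm above the bench. Lower slowly: world down = tool (-0.906, 0, 0.423).

Emit:
move_arm(motion=[[[0.03,-0.0018,0,0.0008,0,0,0],[0.03,-0.0036,0,0.0017,0,0,0],[0.03,-0.0045,0,0.0021,0,0,0],[0.03,-0.0045,0,0.0021,0,0,0]]])

```text
time: 13.83
tool_pos: [0.4405, -0.2101, 0.0366]
tcp_rot: [[0.103, 0.97, 0.222], [0.41, -0.245, 0.879], [0.906, 0.0, -0.423]]
wrist_force: [0.3, -0.6, -1.2]
gripper_width: 0.0399
```

Emit:
move_arm(motion=[[[0.03,-0.0018,0,0.0008,0,0,0],[0.03,-0.0027,0,0.0013,0,0,0],[0.03,-0.0027,0,0.0013,0,0,0]]])

```text
time: 14.08
tool_pos: [0.4405, -0.2102, 0.0339]
tcp_rot: [[0.103, 0.97, 0.222], [0.409, -0.245, 0.879], [0.907, 0.0, -0.422]]
wrist_force: [-1.0, -0.8, 3.9]
gripper_width: 0.04
```

Emit:
move_arm(motion=[[[0.06,0,0,0,0,0,0],[0.065,0,0,0,0,0,0],[0.065,0,0,0,0,0,0],[0.065,0,0,-0.02,0,0,0],[0.065,0,0,-0.05,0,0,0],[0.065,0,0,-0.08,0,0,0],[0.065,0.01,0,-0.11,0,0,0],[0.065,0.03,0,-0.13,0,0,0]]])

```text
time: 14.75
tool_pos: [0.4138, -0.3141, 0.1157]
tcp_rot: [[0.105, 0.969, 0.223], [0.409, -0.247, 0.879], [0.906, -0.001, -0.422]]
wrist_force: [1.2, -0.3, 0.5]
gripper_width: 0.0651
```

```bash
python3 - <<'E'
from h import *
go([.44,-.21,.2],Rdown(-14));print(manip.get_obs()['joint_pos'])
for n in('scene','side'): snap(n,n+'9.png')
a=cv2.imread('pics/scene9.png')[180:380,100:340];b=cv2.imread('pics/side9.png')[80:260,200:400]
cv2.imwrite('pics/9.png',np.hstack([cv2.resize(a,(400,400)),cv2.resize(b,(400,400))]))
E
```

```text
shift mm [121.7  -0.3  61.7] rot [  0.11 -65.02  -0.28] t 14.75 w 0.0651371874186218
[-1.153   0.8591  1.3593  0.6313  1.8896 -1.0237]
```

View pics/9.png

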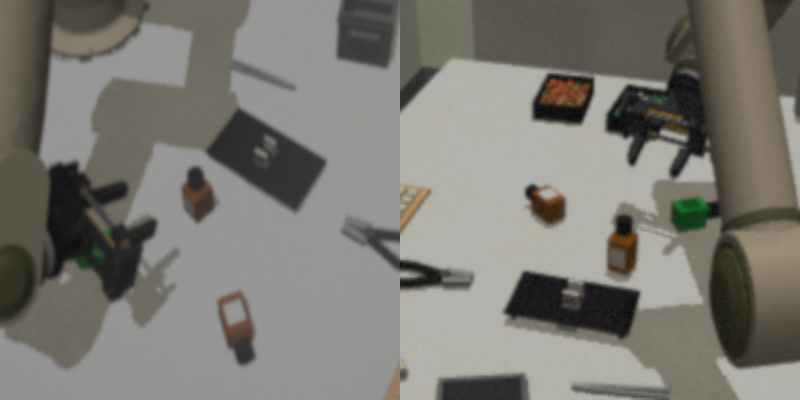

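Emit:
move_arm(motion=[[[0.065,0.03,0,-0.014,0,-7,0],[0.065,0.06,0,-0.028,0,-14,0],[0.065,0.09,0,-0.042,0,-21,0],[0.065,0.095,0,-0.03,0,-28,0],[0.065,0.105,0,-0.01,0,-35,0],[0.065,0.115,0,0.01,0,-42,0],[0.065,0.125,0,0.03,0,-49,0],[0.065,0.14,0,0.053,0,-56,0]]])

```text
time: 15.52
tool_pos: [0.4407, -0.2072, 0.2198]
tcp_rot: [[0.242, 0.97, 0.038], [0.958, -0.245, 0.146], [0.151, 0.001, -0.989]]
wrist_force: [1.0, 0.4, -0.3]
gripper_width: 0.0648
```

Emit:
move_arm(motion=[[[0.06,0,0,0,0,-5,-0.2],[0.06,0,0,0,0,-9,-0.3],[0.06,0,0,0,0,-9,-0.3],[0.06,0,0,0,0,-9,-0.3]]])

```text
time: 15.85
tool_pos: [0.441, -0.2071, 0.2197]
tcp_rot: [[0.238, 0.971, 0.0], [0.971, -0.238, 0.002], [0.002, -0.0, -1.0]]
wrist_force: [0.4, 0.0, 0.3]
gripper_width: 0.0599
```

```bash
python3 - <<'E'
from bot import *
go([.44,-.21,.22],Rdown(-14));print(manip.get_obs()['joint_pos'])
for n in ['wrist','scene']:
    s=snap(n,n+'10.png');P=pts(s)
    m=(P[...,2]>.075)&(P[...,2]<.092)&(abs(P[...,0]-.44)<.05)&(abs(P[...,1]+.21)<.05)
    q=P[m];print(n,len(q),q.mean(0),cv2.minEnclosingCircle((q[:,:2]*1000).astype(np.float32)),cv2.minAreaRect((q[:,:2]*1000).astype(np.float32)))
    m=(P[...,2]>.045)&(P[...,2]<.06)&(abs(P[...,0]-.44)<.05)&(abs(P[...,1]+.21)<.05)
    q=P[m];print(n,len(q),cv2.minAreaRect((q[:,:2]*1000).astype(np.float32)))
E
```

```text
shift mm [-3.1 -0.3 -0.3] rot [-0.02 -0.13  0.24] t 15.85 w 0.05990585750235904
[-0.681   0.254   1.6491  0.0021  1.2399 -0.4415]
wrist 816 [ 0.4403 -0.2045  0.0837] ((439.84246826171875, -205.51065063476562), 14.070695877075195) ((440.27801513671875, -205.03550720214844), (26.817337036132812, 27.388675689697266), 82.84138488769531)
wrist 798 ((440.17254638671875, -204.87396240234375), (39.427982330322266, 39.891883850097656), 76.77422332763672)
scene 85 [ 0.4412 -0.2087  0.0836] ((440.77569580078125, -206.4526824951172), 14.900525093078613) ((441.0421447753906, -207.75112915039062), (26.212566375732422, 26.967111587524414), 8.78296184539795)
scene 106 ((440.269775390625, -207.004150390625), (42.15029525756836, 41.22749710083008), 74.3963851928711)
```

View pics/wrist10.png

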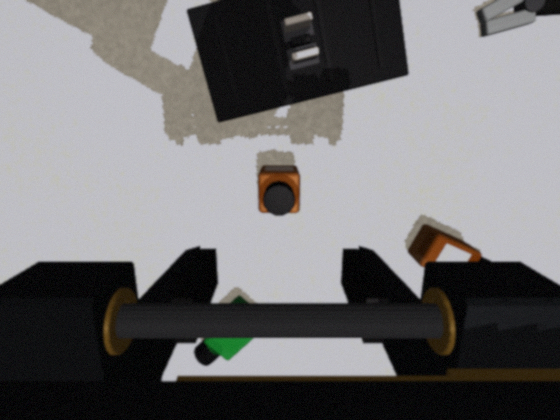

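Emit:
move_arm(motion=[[[0.05,0.001,0,0.03,0,0,0],[0.05,0.001,0,0.07,0,0,0],[0.05,0.001,0,0.11,0,0,0],[0.05,0.001,0,0.135,0,0,0],[0.05,0.001,0,0.146,0,0,0],[0.05,0.001,0,0.149,0,0,0],[0.05,0.001,0,0.149,0,0,0]]])

```text
time: 16.53
tool_pos: [0.4408, -0.2076, 0.0705]
tcp_rot: [[0.241, 0.97, -0.001], [0.97, -0.241, 0.002], [0.001, -0.001, -1.0]]
wrist_force: [-0.0, -0.5, -0.0]
gripper_width: 0.05
```

```bash
python3 - <<'E'
from h import *
go([.4403,-.206,.071],Rdown(-13.7));
E
```

```text
shift mm [ 1.4 -0.9 -0.5] rot [-0.07 -0.08 -0.26] t 16.5333 w 0.05002974909674465
```

Emit:
move_arm(motion=[[[0.04,0.0015,-0.001,0,0,0,0],[0.03,0.0015,-0.001,0,0,0,0],[0.015,0.0015,-0.001,0,0,0,0],[0.015,0.0015,-0.001,0,0,0,0],[0.015,0.0015,-0.001,0,0,0,0],[0.015,0.0015,-0.001,0,0,0,0]]], grip_force=25)

```text
time: 17.03
tool_pos: [0.441, -0.2056, 0.0719]
tcp_rot: [[0.24, 0.971, 0.002], [0.971, -0.24, -0.001], [-0.001, 0.002, -1.0]]
wrist_force: [-0.2, 0.2, 6.9]
gripper_width: 0.0273
```

```bash
python3 - <<'E'
from h import *
o=manip.get_obs();p=o['tool_pos'];print(p,o['gripper_width'],o['wrist_force'])
B=np.array([.5063,.2867]);a=np.radians(19.5);ey=np.array([-np.sin(a),np.cos(a)])
for k,y in((1,-.061),(2,0),(3,.061)): print(k,B+ey*y)
go([p[0],p[1],.24],Rdown(-13.7));
t=B+ey*.061
go([t[0],t[1],.24],Rdown(19.5));
E
```

```text
[ 0.441  -0.2056  0.0719] 0.027295560509469085 [-0.161   0.1528  6.8681]
1 [0.5267 0.2292]
2 [0.5063 0.2867]
3 [0.4859 0.3442]
shift mm [  -0.1    0.3 -168.1] rot [ 0.1   0.04 -0.17] t 17.0333 w 0.027295560509469085
shift mm [ 544.5  -87.8 -168.6] rot [  0.08   0.06 -33.37] t 17.0333 w 0.027295560509469085
```

Emit:
move_arm(motion=[[[0.015,0,0,-0.02,0,0,0],[0.015,0,0,-0.05,0,0,0],[0.015,0,0,-0.085,0,0,0],[0.015,0,0,-0.12,0,0,0],[0.015,0.02,-0.003,-0.15,0,0,-2],[0.015,0.05,-0.008,-0.168,0,0,-4],[0.015,0.085,-0.014,-0.168,0,0,-6],[0.015,0.12,-0.019,-0.168,0,0,-8]]])

```text
time: 17.7
tool_pos: [0.4508, -0.0831, 0.2402]
tcp_rot: [[0.102, 0.995, 0.002], [0.995, -0.102, -0.001], [-0.001, 0.002, -1.0]]
wrist_force: [-0.3, -0.5, -1.9]
gripper_width: 0.0273
```

```bash
python3 - <<'E'
from h import *
o=manip.get_obs();print(o['tool_pos'],o['wrist_force'])
go([.4859,.3442,.24],Rdown(19.5))
E
```

```text
[ 0.4508 -0.0831  0.2402] [-0.2786 -0.5158 -1.9358]
shift mm [428.7  -8.6  -0.1] rot [  0.13   0.06 -25.34] t 17.7 w 0.027259784272143615
```

Emit:
move_arm(motion=[[[0.015,0.03,-0.001,0,0,0,-2],[0.015,0.06,-0.001,0,0,0,-4],[0.015,0.1,-0.002,0,0,0,-6],[0.015,0.14,-0.003,0,0,0,-8],[0.015,0.18,-0.004,0,0,0,-10],[0.015,0.22,-0.005,0,0,0,-13],[0.015,0.26,-0.005,0,0,0,-16],[0.015,0.3,-0.006,0,0,0,-19]]])

```text
time: 18.37
tool_pos: [0.4752, 0.2169, 0.239]
tcp_rot: [[-0.23, 0.973, 0.0], [0.973, 0.23, -0.0], [-0.0, 0.0, -1.0]]
wrist_force: [-0.0, 0.2, -0.9]
gripper_width: 0.0275
```

Emit:
move_arm(motion=[[[0.015,0.022,0.007,0,0,0,-2],[0.015,0.05,0.014,0,0,0,-4],[0.015,0.085,0.024,0,0,0,-5],[0.015,0.11,0.03,0,0,0,-6],[0.015,0.115,0.033,0,0,0,-6],[0.015,0.115,0.033,0,0,0,-6],[0.015,0.115,0.033,0,0,0,-6]]])

```text
time: 18.95
tool_pos: [0.4815, 0.3336, 0.2387]
tcp_rot: [[-0.328, 0.945, -0.0], [0.945, 0.328, -0.001], [-0.001, -0.001, -1.0]]
wrist_force: [-0.1, -0.8, -1.2]
gripper_width: 0.0271
```

```bash
python3 - <<'E'
from h import *
o=manip.get_obs();print(o['tool_pos'],o['wrist_force'])
go([.4859,.3442,.14],Rdown(19.5))
for n in('scene','side'): snap(n,n+'11.png')
a=cv2.imread('pics/scene11.png')[80:240,220:420];b=cv2.imread('pics/side11.png')[160:360,160:360]
cv2.imwrite('pics/11.png',np.hstack([cv2.resize(a,(400,320)),cv2.resize(b,(400,400))[:320]]))
E
```

```text
[0.4815 0.3336 0.2387] [-0.1334 -0.7726 -1.2222]
shift mm [ 8.7  7.7 98.7] rot [-0.04  0.04 -0.38] t 18.95 w 0.02708702497739911
```

View pics/11.png

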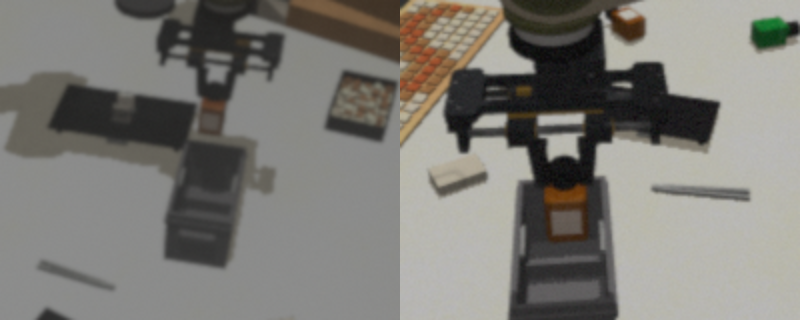

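Emit:
move_arm(motion=[[[0.015,0.005,0.004,0.005,0,0,-0.4],[0.015,0.009,0.008,0.01,0,0,-0.4],[0.015,0.009,0.008,0.03,0,0,-0.4],[0.015,0.009,0.008,0.05,0,0,-0.4],[0.015,0.009,0.008,0.055,0,0,-0.4],[0.015,0.009,0.008,0.055,0,0,-0.4]]])

```text
time: 19.55
tool_pos: [0.4858, 0.3451, 0.1825]
tcp_rot: [[-0.334, 0.943, -0.003], [0.943, 0.334, -0.001], [-0.0, -0.003, -1.0]]
wrist_force: [-0.2, -0.1, -1.6]
gripper_width: 0.0273
```

```bash
python3 - <<'E'
from h import *
o=manip.get_obs();print(o['tool_pos'],o['wrist_force'])
go([.4859,.3442,.08],Rdown(19.5))
for n in('scene','side'): snap(n,n+'12.png')
a=cv2.imread('pics/scene12.png')[80:240,220:420];b=cv2.imread('pics/side12.png')[160:360,160:360]
cv2.imwrite('pics/12.png',np.hstack([cv2.resize(a,(400,320)),cv2.resize(b,(400,400))[:320]]))
E
```

```text
[0.4858 0.3451 0.1825] [-0.2013 -0.1096 -1.5791]
shift mm [ -0.8   0.1 102.5] rot [-0.17  0.03  0.02] t 19.55 w 0.027281599242658754
```

View pics/12.png

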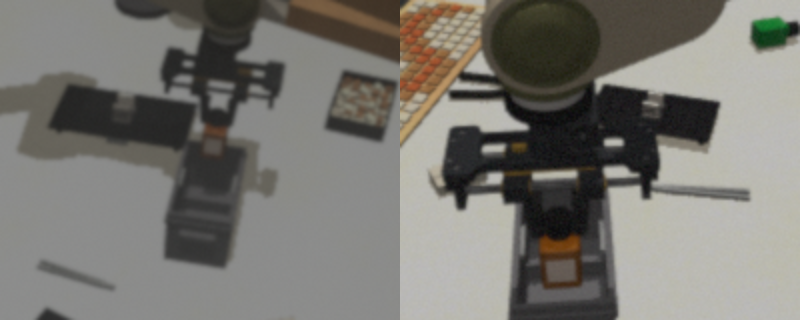

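Centred over bay 3. Descend.

Emit:
move_arm(motion=[[[0.015,-0.0008,0,0.02,0,0,0],[0.015,-0.0008,0,0.045,0,0,0],[0.015,-0.0008,0,0.07,0,0,0],[0.015,-0.0008,0,0.09,0,0,0],[0.015,-0.0008,0,0.1,0,0,0],[0.015,-0.0008,0,0.102,0,0,0],[0.015,-0.0008,0,0.102,0,0,0]]])

```text
time: 20.23
tool_pos: [0.4871, 0.3448, 0.083]
tcp_rot: [[-0.334, 0.942, 0.001], [0.942, 0.334, 0.0], [-0.0, 0.001, -1.0]]
wrist_force: [-0.2, 0.6, -1.3]
gripper_width: 0.0274
```

Emit:
move_arm(motion=[[[0.015,0,0,0.0015,0,0,0],[0.015,0,0,0.003,0,0,0],[0.015,0,0,0.004,0,0,0],[0.015,0,0,0.004,0,0,0]]])

```text
time: 20.57
tool_pos: [0.4867, 0.3447, 0.0785]
tcp_rot: [[-0.334, 0.942, 0.001], [0.942, 0.334, 0.0], [-0.0, 0.001, -1.0]]
wrist_force: [-0.1, 0.3, -2.1]
gripper_width: 0.0276
```

Emit:
move_arm(motion=[[[0.015,0,0,0.001,0,0,0],[0.015,0,0,0.002,0,0,0],[0.015,0,0,0.0025,0,0,0],[0.015,0,0,0.0025,0,0,0]]])

```text
time: 20.9
tool_pos: [0.4866, 0.3446, 0.076]
tcp_rot: [[-0.334, 0.942, 0.001], [0.942, 0.334, 0.0], [-0.0, 0.001, -1.0]]
wrist_force: [-0.1, -0.6, 1.8]
gripper_width: 0.0271
```

Emit:
move_arm(motion=[[[0.042,0,0,0,0,0,0],[0.042,0,0,0,0,0,0],[0.042,0,0,-0.01,0,0,0],[0.042,0,0,-0.03,0,0,0],[0.042,0,0,-0.06,0,0,0],[0.042,0,0,-0.1,0,0,0],[0.042,0,0,-0.14,0,0,0],[0.042,0,0,-0.16,0,0,0]]])

```text
time: 21.57
tool_pos: [0.4872, 0.345, 0.2416]
tcp_rot: [[-0.334, 0.942, 0.007], [0.942, 0.334, 0.003], [0.0, 0.007, -1.0]]
wrist_force: [0.8, 0.9, 1.8]
gripper_width: 0.0419
```

```bash
python3 - <<'E'
from bot import *
go([.60,-.325,.22],Rdown(-128));print(manip.get_obs()['joint_pos'])
for n in('scene','side'): s=snap(n,n+'13.png');bottles(s)
a=cv2.imread('pics/scene13.png')[80:380,80:380];b=cv2.imread('pics/side13.png')[100:360,160:420]
cv2.imwrite('pics/13.png',np.hstack([cv2.resize(a,(400,400)),cv2.resize(b,(400,400))]))
E
```

```text
shift mm [-669.2 -118.    20.4] rot [  0.13  -0.56 147.54] t 21.5667 w 0.0418989382075779
[ 0.4202  0.4732  1.2803 -0.0002  1.3807  0.0792]
[232 326  19  26 219] [ 0.6024 -0.3282  0.04  ] ((600.0945434570312, -325.35174560546875), (37.40814208984375, 58.17384719848633), 53.375762939453125)
[264 164  18  16 189] [ 0.5985 -0.3125  0.0393] ((603.5052490234375, -317.8750915527344), (41.63170623779297, 68.10075378417969), 61.5538215637207)
```

View pics/13.png

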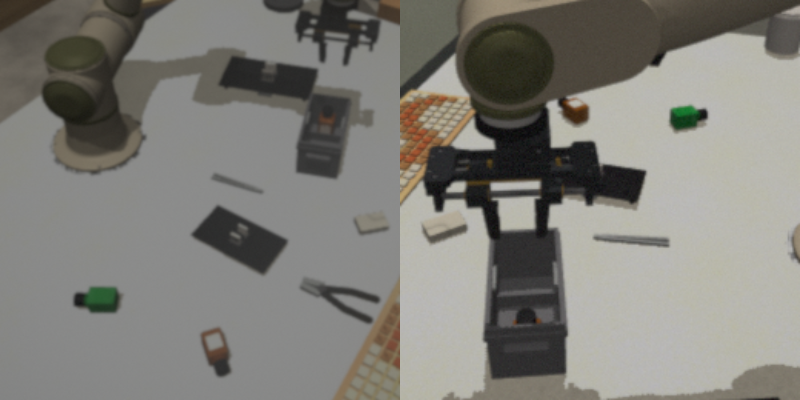

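Emit:
move_arm(motion=[[[0.05,-0.02,-0.003,0,0,0,7],[0.05,-0.05,-0.009,0,0,0,14],[0.05,-0.08,-0.014,0,0,0,21],[0.05,-0.11,-0.02,0,0,0,28],[0.06,-0.14,-0.025,0,0,0,35],[0.06,-0.17,-0.03,0,0,0,42],[0.06,-0.2,-0.035,0,0,0,49],[0.07,-0.23,-0.04,0,0,0,56]]])

```text
time: 22.33
tool_pos: [0.5253, 0.113, 0.2348]
tcp_rot: [[0.599, 0.801, -0.001], [0.801, -0.599, -0.0], [-0.001, -0.001, -1.0]]
wrist_force: [0.5, -0.4, 0.3]
gripper_width: 0.0644
```

```bash
python3 - <<'E'
from bot import *
go([.60,-.325,.22],Rdown(-127.5));
E
```

```text
shift mm [-305.9  322.3   14.7] rot [-0.01  0.08 90.69] t 22.3333 w 0.0644187509519299
```

Emit:
move_arm(motion=[[[0.07,-0.02,0.02,0,0,0,7],[0.07,-0.04,0.042,0,0,0,14],[0.07,-0.06,0.063,0,0,0,21],[0.07,-0.085,0.09,0,0,0,28],[0.07,-0.11,0.116,0,0,0,35],[0.07,-0.135,0.142,0,0,0,42],[0.07,-0.16,0.168,0,0,0,49],[0.07,-0.185,0.195,0,0,0,56]]])

```text
time: 23.0
tool_pos: [0.5721, -0.1518, 0.2348]
tcp_rot: [[0.999, -0.049, -0.001], [-0.049, -0.999, 0.001], [-0.001, -0.001, -1.0]]
wrist_force: [-0.1, 0.2, -0.3]
gripper_width: 0.07
```

```bash
python3 - <<'E'
from bot import *
go([.59,-.31,.22],Rdown(-127.5));
E
```

```text
shift mm [ 25.7 157.1  14.7] rot [-0.02  0.08 34.68] t 23.0 w 0.0699696166166019
```

Emit:
move_arm(motion=[[[0.07,0.005,0.03,0,0,0,7],[0.07,0.01,0.06,0,0,0,14],[0.07,0.015,0.09,0,0,0,21],[0.07,0.02,0.12,0.005,0,0,28],[0.07,0.026,0.15,0.01,0,0,34.7],[0.07,0.026,0.157,0.015,0,0,34.7],[0.07,0.026,0.157,0.015,0,0,34.7],[0.07,0.026,0.157,0.015,0,0,34.7]]])

```text
time: 23.67
tool_pos: [0.5914, -0.3075, 0.2197]
tcp_rot: [[0.798, -0.603, -0.001], [-0.603, -0.798, 0.001], [-0.002, -0.0, -1.0]]
wrist_force: [0.2, 0.5, 0.7]
gripper_width: 0.0699
```

```bash
python3 - <<'E'
from bot import *
print(manip.get_obs()['joint_pos'])
for n in ['wrist','scene']:
    s=snap(n,n+'14.png');bottles(s)
M=Rt(-127.5,-20)
d=np.array([np.cos(np.radians(-37.5)),np.sin(np.radians(-37.5)),0])
p=np.array([.600,-.325,.023])+.005*d
go(p-.07*M[:,2],M)
E
```

```text
[-0.655   0.6556  1.0436  0.0005  1.4442  1.5629]
[ 266  120   41   84 1796] [ 0.601  -0.3241  0.0392] ((603.0359497070312, -325.58355712890625), (38.65676498413086, 70.95426940917969), 51.63691329956055)
[231 326  20  26 240] [ 0.6015 -0.3271  0.04  ] ((599.0714111328125, -324.5251770019531), (38.081932067871094, 62.21908187866211), 51.35759735107422)
shift mm [ 46.3  10.  132.3] rot [  0.06 -20.02   0.47] t 23.7667 w 0.07012412926507547
```

View pics/wrist14.png

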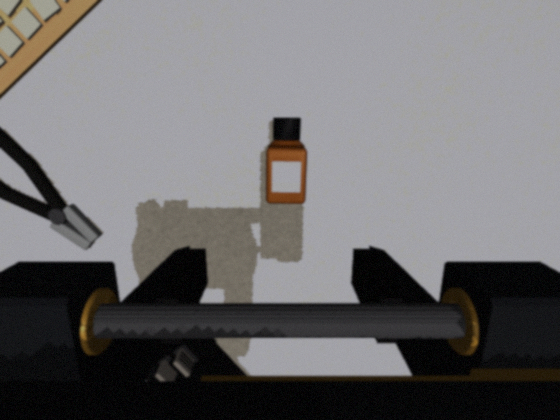

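Emit:
move_arm(motion=[[[0.07,0.01,0.003,0.03,0,-6,0.1],[0.07,0.02,0.006,0.06,0,-12,0.3],[0.07,0.035,0.01,0.09,0,-18,0.5],[0.07,0.046,0.01,0.12,0,-20,0.5],[0.07,0.046,0.01,0.132,0,-20,0.5],[0.07,0.046,0.01,0.132,0,-20,0.5],[0.07,0.046,0.01,0.132,0,-20,0.5]]])

```text
time: 24.35
tool_pos: [0.6228, -0.343, 0.0908]
tcp_rot: [[0.745, -0.61, -0.27], [-0.574, -0.793, 0.206], [-0.339, 0.001, -0.941]]
wrist_force: [0.2, 0.4, 1.8]
gripper_width: 0.0699
```

```bash
python3 - <<'E'
from bot import *
print(manip.get_obs()['joint_pos'],manip.get_obs()['tool_pos'])
M=Rt(-127.5,-20)
d=np.array([np.cos(np.radians(-37.5)),np.sin(np.radians(-37.5)),0])
p=np.array([.600,-.325,.023])+.005*d
go(p,M)
s=snap('wrist','w15.png');bottles(s);bottles(snap('scene'))
E
```

```text
[-0.6661  1.1049  0.5749 -0.0048  1.8078  1.5602] [ 0.6228 -0.343   0.0908]
shift mm [ 0.3 -0.4 72. ] rot [ 0.04 -0.17 -0.08] t 24.35 w 0.06987854429420745
[ 243  151   65  128 5348] [ 0.6061 -0.328   0.0388] ((608.6525268554688, -329.860595703125), (39.23204803466797, 83.64849853515625), 51.8041877746582)
```

View pics/w15.png

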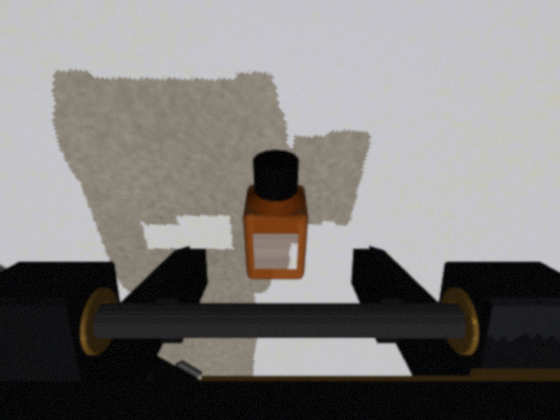

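Reachable (j4≈0), bottle between the fingers at (276,230). Advance and grip.

Emit:
move_arm(motion=[[[0.07,0,0,0.025,0,0,0],[0.065,0,0,0.05,0,0,0],[0.06,0,0,0.067,0,0,0],[0.06,0,0,0.072,0,0,0],[0.06,0,0,0.072,0,0,0]]])

```text
time: 24.87
tool_pos: [0.603, -0.3288, 0.0231]
tcp_rot: [[0.745, -0.611, -0.27], [-0.575, -0.792, 0.207], [-0.34, 0.001, -0.94]]
wrist_force: [0.8, -0.1, -0.1]
gripper_width: 0.06
```

Emit:
move_arm(motion=[[[0.04,0,0,0,0,0,0],[0.03,0,0,0,0,0,0],[0.03,0,0,0,0,0,0],[0.03,0,0,0,0,0,0],[0.03,0,0,0,0,0,0]]], grip_force=25)

```text
time: 25.28
tool_pos: [0.6036, -0.3294, 0.0226]
tcp_rot: [[0.745, -0.611, -0.269], [-0.575, -0.792, 0.206], [-0.339, 0.001, -0.941]]
wrist_force: [1.6, -0.4, 5.6]
gripper_width: 0.0396
```

```bash
python3 - <<'E'
from bot import *
o=manip.get_obs();print(o['tool_pos'],o['joint_pos'])
go([o['tool_pos'][0],o['tool_pos'][1],.15],Rt(-127.5,-20))
go([.44,-.21,.2],Rt(-14,0))
E
```

```text
[ 0.6036 -0.3294  0.0226] [-0.6678  1.0968  0.7704 -0.0046  1.6205  1.561 ]
shift mm [ -43.2    0.1 -119.8] rot [ 0.   -0.17 -0.17] t 25.2833 w 0.039569792286647476
shift mm [-250.6    5.6  -98.2] rot [ -19.6    12.9  -112.36] t 25.2833 w 0.039569792286647476
```

Emit:
move_arm(motion=[[[0.03,-0.009,0,-0.024,0,0,0],[0.03,-0.02,0,-0.055,0,4,0],[0.03,-0.03,0,-0.085,0,8,0],[0.03,-0.043,0,-0.12,0,12,0],[0.03,-0.055,0,-0.125,0,16,0],[0.03,-0.08,0,-0.125,0,20,0],[0.03,-0.11,0,-0.12,0,20,0],[0.03,-0.11,0,-0.12,0,20,0]]])

```text
time: 25.95
tool_pos: [0.5504, -0.2875, 0.1725]
tcp_rot: [[0.792, -0.61, -0.003], [-0.61, -0.792, 0.0], [-0.002, 0.001, -1.0]]
wrist_force: [-0.9, 1.0, -1.9]
gripper_width: 0.0396
```

```bash
python3 - <<'E'
from bot import *
o=manip.get_obs();print(o['tool_pos'],o['joint_pos'])
go([.44,-.21,.17],Rt(-14,0))
E
```

```text
[ 0.5504 -0.2875  0.1725] [-0.6692  0.5853  1.2857 -0.0015  1.2729  1.5583]
shift mm [-134.8    5.9    2.8] rot [  -0.08    0.17 -113.6 ] t 25.95 w 0.0396118931898311
```

Emit:
move_arm(motion=[[[0.03,-0.015,0,0,0,0,-7],[0.03,-0.03,0,0,0,0,-14],[0.03,-0.05,0,0,0,0,-21],[0.03,-0.07,0.003,0,0,0,-28],[0.03,-0.09,0.004,0,0,0,-35],[0.03,-0.11,0.005,0,0,0,-42],[0.03,-0.125,0.006,0,0,0,-49],[0.03,-0.135,0.006,0,0,0,-56]]])

```text
time: 26.62
tool_pos: [0.4423, -0.2126, 0.1715]
tcp_rot: [[0.947, 0.32, -0.001], [0.32, -0.947, -0.001], [-0.001, 0.001, -1.0]]
wrist_force: [0.5, 0.8, -1.9]
gripper_width: 0.0396
```

Emit:
move_arm(motion=[[[0.03,0,0,0,0,0,-7],[0.03,0,0,0,0,0,-14],[0.03,0,0,0,0,0,-21],[0.03,0,0,0,0,0,-28],[0.03,0,0,0,0,0,-35],[0.03,0,0,0,0,0,-42],[0.03,0,0,0,0,0,-49],[0.03,0,0,0,0,0,-56]]])

```text
time: 27.28
tool_pos: [0.4434, -0.2134, 0.1715]
tcp_rot: [[0.264, 0.964, -0.0], [0.964, -0.264, -0.001], [-0.002, -0.0, -1.0]]
wrist_force: [0.0, 0.5, -1.6]
gripper_width: 0.0399
```

```bash
python3 - <<'E'
from bot import *
o=manip.get_obs();print(o['tool_pos'],o['joint_pos'])
go([.44,-.21,.17],Rt(-14,0))
go([.44,-.21,.14],Rt(-14,70))
E
```

```text
[ 0.4434 -0.2134  0.1715] [-0.6864  0.3163  1.7016 -0.0016  1.1231 -0.4184]
shift mm [ 2.4 -4.2  1.5] rot [-0.01  0.09 -1.31] t 27.2833 w 0.03992931172360536
shift mm [ 2.4 -4.2 31.5] rot [ 0.8  70.09 -1.15] t 27.2833 w 0.03992931172360536
```

Emit:
move_arm(motion=[[[0.03,0,0,0,0,7,0],[0.03,0.002,-0.004,0,0.2,14,-0.3],[0.03,0.002,-0.004,0,0.3,21,-0.5],[0.03,0.002,-0.004,0.005,0.4,28,-0.8],[0.03,0.002,-0.004,0.01,0.5,35,-1],[0.03,0.002,-0.004,0.015,0.6,42,-1.1],[0.03,0.002,-0.004,0.02,0.7,49,-1.1],[0.03,0.002,-0.004,0.025,0.8,56,-1.1]]])

```text
time: 27.95
tool_pos: [0.44, -0.2113, 0.1465]
tcp_rot: [[0.14, 0.969, 0.206], [0.539, -0.249, 0.805], [0.831, -0.001, -0.557]]
wrist_force: [-0.4, -0.3, -0.7]
gripper_width: 0.0398
```

```bash
python3 - <<'E'
from bot import *
o=manip.get_obs();print(o['tool_pos'],o['joint_pos'])
go([.44,-.21,.09],Rt(-14,70))
go([.44,-.21,.04],Rt(-14,70))
E
```

```text
[ 0.44   -0.2113  0.1465] [-1.0111  0.6345  1.5972  0.6505  1.6814 -0.956 ]
shift mm [-46.2  -0.2  32.5] rot [ 0.33 13.82 -0.25] t 27.95 w 0.039753933933929536
shift mm [-87.8  -0.2  60.3] rot [ 0.33 13.82 -0.25] t 27.95 w 0.039753933933929536
```

Emit:
move_arm(motion=[[[0.03,-0.015,0,0.01,0,6,0],[0.03,-0.03,0,0.02,0,12,0],[0.03,-0.046,0,0.032,0,13.8,0],[0.03,-0.06,0,0.042,0,13.8,0],[0.03,-0.075,0,0.052,0,13.8,0],[0.03,-0.083,0,0.057,0,13.8,0],[0.03,-0.087,0,0.06,0,13.8,0],[0.03,-0.087,0,0.06,0,13.8,0]]])

```text
time: 28.62
tool_pos: [0.4397, -0.2092, 0.0403]
tcp_rot: [[0.089, 0.969, 0.231], [0.335, -0.248, 0.909], [0.938, -0.004, -0.346]]
wrist_force: [0.0, -0.4, -1.6]
gripper_width: 0.0401
```

```bash
python3 - <<'E'
from h import *
o=manip.get_obs();print(o['tool_pos'],o['wrist_force'])
s=snap('side','side16.png');cv2.imwrite('pics/16.png',cv2.resize(s['image'][110:230,230:390],None,fx=4.5,fy=4.5,interpolation=2)[:,:,::-1])
E
```

```text
[ 0.4397 -0.2092  0.0403] [ 0.0297 -0.4166 -1.6131]
```

View pics/16.png

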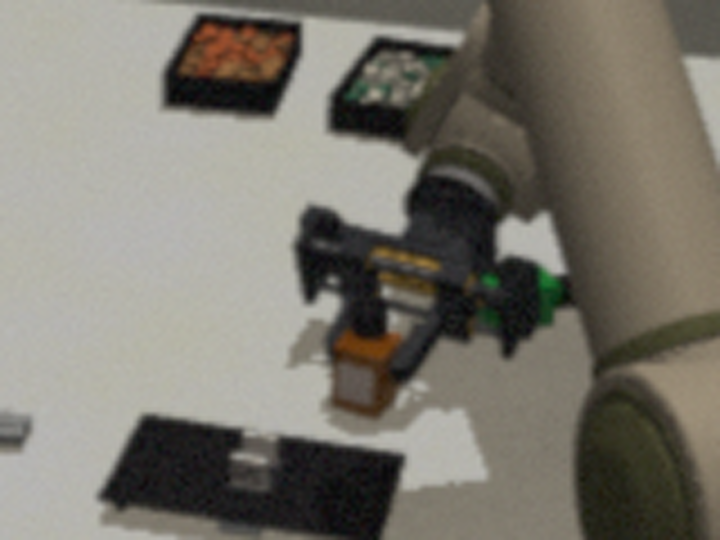

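World down = tool (-0.938, 0, 0.346).

Emit:
move_arm(motion=[[[0.03,-0.0019,0,0.0007,0,0,0],[0.03,-0.0038,0,0.0014,0,0,0],[0.03,-0.0047,0,0.0017,0,0,0],[0.03,-0.0047,0,0.0017,0,0,0]]])

```text
time: 29.0
tool_pos: [0.4398, -0.2096, 0.0375]
tcp_rot: [[0.087, 0.969, 0.232], [0.334, -0.248, 0.909], [0.939, -0.001, -0.345]]
wrist_force: [-2.0, -2.3, 8.9]
gripper_width: 0.0397
```

Emit:
move_arm(motion=[[[0.03,-0.0009,0,0.0004,0,0,0],[0.03,-0.0019,0,0.0007,0,0,0],[0.03,-0.0019,0,0.0007,0,0,0]]])

```text
time: 29.25
tool_pos: [0.4397, -0.2097, 0.0374]
tcp_rot: [[0.085, 0.969, 0.232], [0.331, -0.247, 0.911], [0.94, -0.0, -0.342]]
wrist_force: [-6.1, -3.7, 24.8]
gripper_width: 0.04
```

Emit:
move_arm(motion=[[[0.06,0.003,0,-0.001,0,0,0],[0.065,0.003,0,-0.001,0,0,0],[0.065,0.003,0,-0.001,0,0,0],[0.065,0.003,0,-0.02,0,0,0],[0.065,0.003,0,-0.05,0,0,0],[0.065,0.003,0,-0.08,0,0,0],[0.065,0.01,0,-0.11,0,0,0],[0.065,0.03,0,-0.13,0,0,0]]])

```text
time: 29.92
tool_pos: [0.4112, -0.3192, 0.1063]
tcp_rot: [[0.091, 0.968, 0.233], [0.334, -0.25, 0.909], [0.938, -0.005, -0.346]]
wrist_force: [0.3, -0.6, -0.2]
gripper_width: 0.0649
```

```bash
python3 - <<'E'
from h import *
for n in('scene','side'): snap(n,n+'17.png')
a=cv2.imread('pics/scene17.png')[180:380,100:340];b=cv2.imread('pics/side17.png')[80:260,200:400]
cv2.imwrite('pics/17.png',np.hstack([cv2.resize(a,(400,400)),cv2.resize(b,(400,400))]))
go([.44,-.21,.22],Rdown(-14))
o=manip.get_obs();p=o['tool_pos'];print(p);go([p[0],p[1],.2],Rdown(-14))
E
```

```text
shift mm [143.4  -0.4  67.2] rot [  0.32 -69.46  -0.38] t 30.0167 w 0.0648055422406104
[ 0.4122 -0.3197  0.1092]
shift mm [ 85.    0.1 -31.8] rot [  0.32 -69.46  -0.38] t 30.0167 w 0.0648055422406104
```

View pics/17.png

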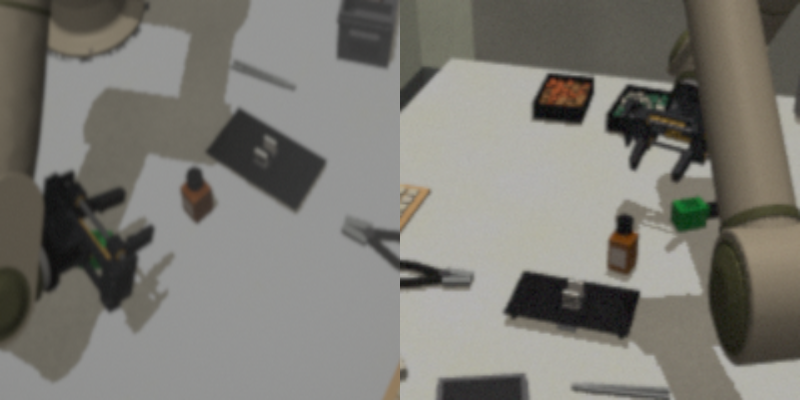

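Second bottle stands. Same swing over its cap.

Emit:
move_arm(motion=[[[0.065,0.03,0,-0.011,0,-7,0],[0.065,0.06,0,-0.022,0,-14,0],[0.065,0.09,0,-0.032,0,-21,0],[0.065,0.1,0,-0.02,0,-28,0],[0.065,0.11,0,0,0,-35,0],[0.065,0.12,0,0.02,0,-42,0],[0.065,0.13,0,0.04,0,-49,0],[0.065,0.143,0,0.067,0,-56,0]]])

```text
time: 30.68
tool_pos: [0.4403, -0.2078, 0.2177]
tcp_rot: [[0.242, 0.969, 0.056], [0.942, -0.249, 0.225], [0.232, -0.001, -0.973]]
wrist_force: [0.4, 0.0, -0.8]
gripper_width: 0.0647
```

Emit:
move_arm(motion=[[[0.06,0,0,0,0,-7,-0.2],[0.06,0,0,0,0,-13.5,-0.3],[0.06,0,0,0,0,-13.5,-0.3],[0.06,0,0,0,0,-13.5,-0.3]]])

```text
time: 31.02
tool_pos: [0.4406, -0.207, 0.2173]
tcp_rot: [[0.24, 0.971, -0.002], [0.971, -0.24, 0.008], [0.007, -0.004, -1.0]]
wrist_force: [0.0, -0.4, -0.8]
gripper_width: 0.0602
```

```bash
python3 - <<'E'
from bot import *
for n in ['wrist','scene']:
    s=snap(n,n+'18.png');P=pts(s)
    m=(P[...,2]>.075)&(P[...,2]<.092)&(abs(P[...,0]-.44)<.05)&(abs(P[...,1]+.21)<.05)
    q=P[m];print(n,len(q),cv2.minEnclosingCircle((q[:,:2]*1000).astype(np.float32)),q[:,2].mean())
    m=(P[...,2]>.045)&(P[...,2]<.06)&(abs(P[...,0]-.44)<.05)&(abs(P[...,1]+.21)<.05)
    q=P[m];print(n,len(q),cv2.minAreaRect((q[:,:2]*1000).astype(np.float32)))
go([.44,-.207,.071],Rdown(-13.7));
E
```

```text
wrist 837 ((439.5731506347656, -206.84201049804688), 14.01137924194336) 0.08369756444471256
wrist 834 ((439.63812255859375, -206.64833068847656), (39.65754318237305, 39.94449996948242), 75.52880859375)
scene 85 ((440.2442626953125, -208.8680877685547), 15.329249382019043) 0.08338158029493832
scene 107 ((440.01898193359375, -209.6816864013672), (39.32555389404297, 41.02259826660156), 73.62879180908203)
shift mm [  0.5  -0.  146.1] rot [-0.23 -0.4  -0.39] t 31.1167 w 0.0596686829636219
```

Emit:
move_arm(motion=[[[0.05,0,0,0.03,-0.2,-0.4,-0.4],[0.05,0,0,0.07,-0.2,-0.4,-0.4],[0.05,0,0,0.11,-0.2,-0.4,-0.4],[0.05,0,0,0.135,-0.2,-0.4,-0.4],[0.05,0,0,0.143,-0.2,-0.4,-0.4],[0.05,0,0,0.146,-0.2,-0.4,-0.4],[0.05,0,0,0.146,-0.2,-0.4,-0.4]]])

```text
time: 31.7
tool_pos: [0.4403, -0.2086, 0.0721]
tcp_rot: [[0.238, 0.971, 0.0], [0.971, -0.238, -0.003], [-0.002, 0.001, -1.0]]
wrist_force: [-0.2, 0.3, 0.8]
gripper_width: 0.0499
```

```bash
python3 - <<'E'
from h import *
go([.44,-.2075,.071],Rdown(-13.7));
E
```

```text
shift mm [ 1.  -0.5  1.1] rot [ 0.05  0.14 -0.05] t 31.7 w 0.04992866047980684
```

Emit:
move_arm(motion=[[[0.04,0.001,0,0.0005,0,0,0],[0.03,0.001,0,0.0005,0,0,0],[0.015,0.001,0,0.0005,0,0,0],[0.015,0.001,0,0.0005,0,0,0],[0.015,0.001,0,0.0005,0,0,0],[0.015,0.001,0,0.0005,0,0,0]]], grip_force=25)

```text
time: 32.2
tool_pos: [0.4408, -0.207, 0.0721]
tcp_rot: [[0.236, 0.972, 0.001], [0.972, -0.236, -0.004], [-0.004, 0.002, -1.0]]
wrist_force: [-1.3, 0.8, 7.5]
gripper_width: 0.0273
```

```bash
python3 - <<'E'
from h import *
go([.5267,.2292,.24],Rdown(19.5));print(manip.get_obs()['tool_pos'])
E
```

```text
shift mm [ 443.5  -19.2 -169.5] rot [  0.05   0.24 -33.16] t 32.2 w 0.02731094751594731
[ 0.4408 -0.207   0.0721]
```

Emit:
move_arm(motion=[[[0.015,0,0,-0.02,0,0,0],[0.015,0,0,-0.05,0,0,0],[0.015,0,0,-0.085,0,0,0],[0.015,0,0,-0.12,0,0,0],[0.015,0.02,0,-0.15,0,0,-2],[0.015,0.05,-0.002,-0.169,0,0,-4],[0.015,0.085,-0.004,-0.169,0,0,-7],[0.015,0.12,-0.006,-0.169,0,0,-10]]])

```text
time: 32.87
tool_pos: [0.4632, -0.0871, 0.2412]
tcp_rot: [[0.063, 0.998, 0.002], [0.998, -0.063, -0.004], [-0.004, 0.003, -1.0]]
wrist_force: [0.8, 0.8, -2.5]
gripper_width: 0.0271
```

```bash
python3 - <<'E'
from h import *
go([.5267,.2292,.24],Rdown(19.5));print(manip.get_obs()['tool_pos'])
E
```

```text
shift mm [319.6  43.6   0. ] rot [  0.1    0.25 -23.09] t 32.8667 w 0.02714465921144934
[ 0.4632 -0.0871  0.2412]
```

Emit:
move_arm(motion=[[[0.015,0.035,0.004,0,0,0,-3],[0.015,0.075,0.009,0,0,0,-6],[0.015,0.115,0.015,0,0,0,-9],[0.015,0.155,0.021,0,0,0,-12],[0.015,0.195,0.026,0,0,0,-15],[0.015,0.235,0.032,0,0,0,-18],[0.015,0.27,0.037,0,0,0,-21],[0.015,0.3,0.041,0,0.2,0,-23]]])

```text
time: 33.53
tool_pos: [0.5228, 0.2112, 0.2388]
tcp_rot: [[-0.335, 0.942, -0.004], [0.942, 0.335, -0.003], [-0.002, -0.005, -1.0]]
wrist_force: [-0.4, 0.2, -1.4]
gripper_width: 0.0274
```

```bash
python3 - <<'E'
from h import *
go([.5267,.2292,.24],Rdown(19.5));print(manip.get_obs()['tool_pos'])
E
```

```text
shift mm [15.7  9.7 -1.2] rot [-0.27  0.11  0.07] t 33.5333 w 0.027373178579616873
[0.5228 0.2112 0.2388]
```

Emit:
move_arm(motion=[[[0.015,0.01,0.006,0,-0.2,0,0],[0.015,0.0157,0.0097,0,-0.2,0,0],[0.015,0.0157,0.0097,0.02,-0.2,0,0],[0.015,0.0157,0.0097,0.045,-0.2,0,0],[0.015,0.0157,0.0097,0.055,-0.2,0,0],[0.015,0.0157,0.0097,0.055,-0.2,0,0],[0.015,0.0157,0.0097,0.055,-0.2,0,0]]])

```text
time: 34.12
tool_pos: [0.5271, 0.2257, 0.1845]
tcp_rot: [[-0.33, 0.944, -0.0], [0.944, 0.33, -0.003], [-0.002, -0.001, -1.0]]
wrist_force: [-0.3, 0.4, -0.8]
gripper_width: 0.0272
```

```bash
python3 - <<'E'
from h import *
go([.5267,.2292,.08],Rdown(19.5));print(manip.get_obs()['tool_pos'])
for n in('scene','side'): snap(n,n+'19.png')
a=cv2.imread('pics/scene19.png')[80:240,220:420];b=cv2.imread('pics/side19.png')[160:360,160:360]
cv2.imwrite('pics/19.png',np.hstack([cv2.resize(a,(400,320)),cv2.resize(b,(400,400))[:320]]))
E
```

```text
shift mm [  3.7   0.9 104.5] rot [-0.06  0.14 -0.24] t 34.1167 w 0.02716773321263512
[0.5271 0.2257 0.1845]
```

View pics/19.png

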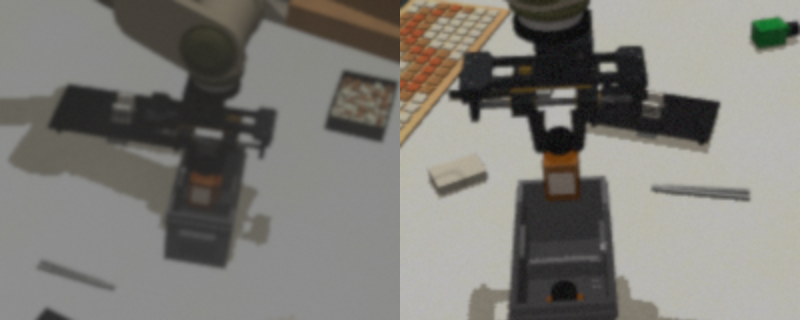

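Emit:
move_arm(motion=[[[0.015,0.0037,0.001,0.01,0,0,-0.2],[0.015,0.0037,0.001,0.025,0,0,-0.2],[0.015,0.0037,0.001,0.04,0,0,-0.2],[0.015,0.0037,0.001,0.045,0,0,-0.2],[0.015,0.0037,0.001,0.045,0,0,-0.2]]])

```text
time: 34.63
tool_pos: [0.5261, 0.2301, 0.1379]
tcp_rot: [[-0.334, 0.942, -0.002], [0.942, 0.334, -0.003], [-0.002, -0.003, -1.0]]
wrist_force: [0.9, -0.5, -1.5]
gripper_width: 0.0275
```

```bash
python3 - <<'E'
from h import *
go([.5267,.2292,.08],Rdown(19.5));print(manip.get_obs()['tool_pos'])
E
```

```text
shift mm [-1.   0.5 57.9] rot [-0.17  0.11  0.04] t 34.6333 w 0.02753125602825205
[0.5261 0.2301 0.1379]
```

Emit:
move_arm(motion=[[[0.015,-0.001,0.0005,0.015,0,0,0],[0.015,-0.001,0.0005,0.035,0,0,0],[0.015,-0.001,0.0005,0.048,0,0,0],[0.015,-0.001,0.0005,0.055,0,0,0],[0.015,-0.001,0.0005,0.058,0,0,0],[0.015,-0.001,0.0005,0.058,0,0,0]]])

```text
time: 35.13
tool_pos: [0.5276, 0.2293, 0.0813]
tcp_rot: [[-0.334, 0.942, 0.0], [0.942, 0.334, -0.002], [-0.002, -0.0, -1.0]]
wrist_force: [-0.6, 0.2, -1.1]
gripper_width: 0.0273
```

Emit:
move_arm(motion=[[[0.015,0,0,0.001,0,0,0],[0.015,0,0,0.002,0,0,0],[0.015,0,0,0.003,0,0,0],[0.015,0,0,0.003,0,0,0]]])

```text
time: 35.47
tool_pos: [0.5274, 0.2292, 0.0782]
tcp_rot: [[-0.334, 0.942, 0.0], [0.942, 0.334, -0.002], [-0.002, -0.0, -1.0]]
wrist_force: [0.4, -0.4, -0.2]
gripper_width: 0.0273
```

Emit:
move_arm(motion=[[[0.015,0,0,0.001,0,0,0],[0.015,0,0,0.002,0,0,0],[0.015,0,0,0.002,0,0,0]]])

```text
time: 35.72
tool_pos: [0.5275, 0.2292, 0.0763]
tcp_rot: [[-0.334, 0.942, 0.0], [0.942, 0.334, -0.002], [-0.002, -0.0, -1.0]]
wrist_force: [-0.2, 0.4, 2.0]
gripper_width: 0.0272
```

Emit:
move_arm(motion=[[[0.042,0,0,0,0,0,0],[0.042,0,0,0,0,0,0],[0.042,0,0,-0.01,0,0,0],[0.042,0,0,-0.03,0,0,0],[0.042,0,0,-0.06,0,0,0],[0.042,0,0,-0.1,0,0,0],[0.042,0,0,-0.14,0,0,0],[0.042,0,0,-0.16,0,0,0]]])

```text
time: 36.38
tool_pos: [0.5282, 0.2298, 0.2418]
tcp_rot: [[-0.334, 0.942, 0.007], [0.942, 0.334, -0.001], [-0.003, 0.006, -1.0]]
wrist_force: [0.2, 0.1, 0.7]
gripper_width: 0.042
```

```bash
python3 - <<'E'
from h import *
go([.5065,.2867,.3],Rdown(19.5));print(manip.get_obs()['tool_pos'])
for n in('scene','side'): snap(n,n+'20.png')
s=snap('wrist','wrist20.png')
b=cv2.imread('pics/side20.png')[160:360,160:360]
cv2.imwrite('pics/20.png',np.hstack([cv2.resize(cv2.imread('pics/scene20.png'),(400,300)),cv2.resize(b,(400,400))[:300]]))
E
```

```text
shift mm [ 60.7  -1.1 -58.4] rot [0.35 0.18 0.04] t 36.3833 w 0.041982816958906516
[0.5282 0.2298 0.2418]
```

View pics/20.png

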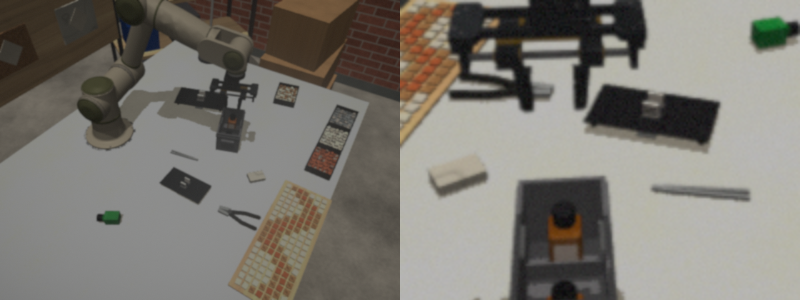

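View pics/wrist20.png

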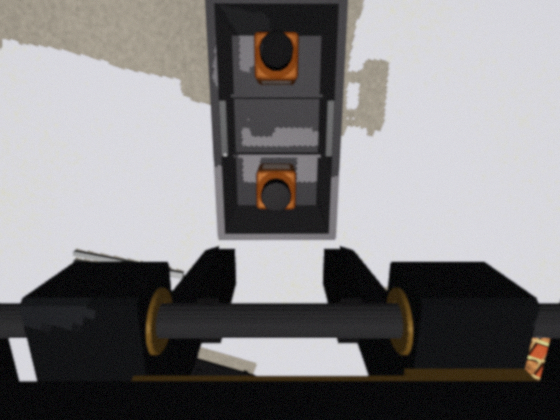

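```bash
python3 - <<'E'
from h import *
go([.4909,-.0776,.2],Rdown(89.77))
E
```

```text
shift mm [-277.1 -137.5   38.2] rot [  0.03   0.23 -70.24] t 36.5333 w 0.04200203999409747
```

Emit:
move_arm(motion=[[[0.06,-0.03,-0.015,0,0,0,-7],[0.06,-0.065,-0.032,0,0,0,-14],[0.06,-0.1,-0.05,0,0,0,-21],[0.06,-0.135,-0.067,0,0,0,-28],[0.06,-0.17,-0.084,0.01,0,0,-35],[0.06,-0.205,-0.101,0.02,0,0,-42],[0.06,-0.24,-0.12,0.03,0,0,-49],[0.06,-0.277,-0.1375,0.038,0,0,-56]]])

```text
time: 37.2
tool_pos: [0.4916, -0.0583, 0.2011]
tcp_rot: [[-0.949, 0.314, -0.003], [0.314, 0.949, -0.001], [0.002, -0.002, -1.0]]
wrist_force: [0.1, 0.5, -0.5]
gripper_width: 0.0599
```

Emit:
move_arm(motion=[[[0.06,0,0,0,0,0,-7],[0.06,0,0,0,0,0,-14],[0.06,0,0,0,0,0,-14.2],[0.06,0,0,0,0,0,-14.2]]])

```text
time: 37.53
tool_pos: [0.4925, -0.0568, 0.202]
tcp_rot: [[-0.997, 0.081, -0.002], [0.081, 0.997, -0.002], [0.002, -0.002, -1.0]]
wrist_force: [0.3, -0.9, -0.6]
gripper_width: 0.0598
```

```bash
python3 - <<'E'
from h import *
go([.4909,-.0776,.06],Rdown(89.77))
s=snap('wrist','w21.png');P=pts(s);z=P[...,2];im=s['image']
m=(im.min(2)>90)&(z>.028)&(z<.05)&(abs(P[...,0]-.49)<.05)&(abs(P[...,1]+.08)<.05)
n,l,st,ce=cv2.connectedComponentsWithStats(m.astype(np.uint8))
for i in range(1,n):
    if st[i,4]>40: q=P[l==i];print(st[i],q.mean(0),cv2.minAreaRect((q[:,:2]*1000).astype(np.float32)))
E
```

```text
shift mm [ -0.3 -20.6 142.1] rot [-0.11 -0.11 -4.4 ] t 37.5333 w 0.05976787104053285
[238 185  10  26 174] [ 0.4904 -0.091   0.0423] ((490.71734619140625, -91.6032485961914), (6.953921794891357, 23.85039520263672), 89.73587036132812)
[269 184   8  25 145] [ 0.4909 -0.0634  0.0427] ((491.25775146484375, -63.28099060058594), (23.261489868164062, 5.635316371917725), 0.4020737409591675)
```

View pics/w21.png

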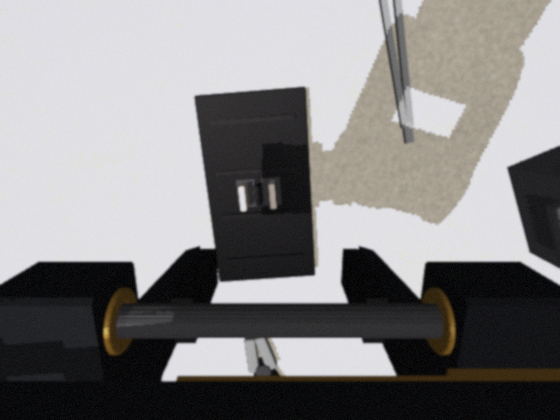

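Emit:
move_arm(motion=[[[0.06,0,-0.01,0.01,-0.1,-0.1,-4.4],[0.06,0,-0.0206,0.03,-0.1,-0.1,-4.4],[0.06,0,-0.0206,0.07,-0.1,-0.1,-4.4],[0.06,0,-0.0206,0.11,-0.1,-0.1,-4.4],[0.06,0,-0.0206,0.13,-0.1,-0.1,-4.4],[0.06,0,-0.0206,0.13,-0.1,-0.1,-4.4],[0.06,0,-0.0206,0.13,-0.1,-0.1,-4.4]]])

```text
time: 38.17
tool_pos: [0.4913, -0.0775, 0.0729]
tcp_rot: [[-1.0, 0.002, 0.0], [0.002, 1.0, -0.0], [-0.0, -0.0, -1.0]]
wrist_force: [1.1, -0.8, 0.8]
gripper_width: 0.0598
```

```bash
python3 - <<'E'
from h import *
go([.4909,-.0776,.029],Rdown(89.77));print(manip.get_obs()['tool_pos'])
E
```

```text
shift mm [ 0.4 -0.1 43.9] rot [-0.01  0.02  0.12] t 38.1667 w 0.059824623033316676
[ 0.4913 -0.0775  0.0729]
```

Emit:
move_arm(motion=[[[0.06,0.0004,0,0.015,0,0,0],[0.06,0.0004,0,0.033,0,0,0],[0.06,0.0004,0,0.042,0,0,0],[0.06,0.0004,0,0.0435,0,0,0],[0.06,0.0004,0,0.0435,0,0,0]]])

```text
time: 38.58
tool_pos: [0.4916, -0.078, 0.0304]
tcp_rot: [[-1.0, 0.001, 0.003], [0.001, 1.0, -0.001], [-0.003, -0.001, -1.0]]
wrist_force: [0.2, 0.5, 0.3]
gripper_width: 0.0602
```

```bash
python3 - <<'E'
from h import *
go([.4909,-.0776,.029],Rdown(89.77));print(manip.get_obs()['tool_pos'],manip.get_obs()['wrist_force'])
E
```

```text
shift mm [0.7 0.4 1.4] rot [-0.07  0.15  0.17] t 38.5833 w 0.06015581701343215
[ 0.4916 -0.078   0.0304] [0.1647 0.4505 0.3272]
```

Emit:
move_arm(motion=[[[0.03,0.0007,0.0004,0.001,0,0.1,0.2],[0.015,0.0007,0.0004,0.001,0,0.1,0.2],[0.01,0.0007,0.0004,0.001,0,0.1,0.2],[0.01,0.0007,0.0004,0.001,0,0.1,0.2],[0.01,0.0007,0.0004,0.001,0,0.1,0.2],[0.01,0.0007,0.0004,0.001,0,0.1,0.2],[0.01,0.0007,0.0004,0.001,0,0.1,0.2]]], grip_force=40)

```text
time: 39.17
tool_pos: [0.4907, -0.0778, 0.029]
tcp_rot: [[-1.0, 0.004, 0.001], [0.004, 1.0, -0.002], [-0.001, -0.002, -1.0]]
wrist_force: [-1.8, -1.6, 5.1]
gripper_width: 0.0212
```

Emit:
move_arm(motion=[[[0.01,0,0,-0.01,0,0,0],[0.01,0,0,-0.03,0,0,0],[0.01,0,0,-0.06,0,0,0],[0.01,0,0,-0.1,0,0,0],[0.01,0,0,-0.14,0,0,0],[0.01,0,0,-0.17,0,0,0],[0.01,0,0,-0.19,0,0,0],[0.01,0,0,-0.19,0,0,0]]])

```text
time: 39.83
tool_pos: [0.4915, -0.0777, 0.2229]
tcp_rot: [[-1.0, 0.004, 0.007], [0.004, 1.0, -0.003], [-0.007, -0.003, -1.0]]
wrist_force: [-0.4, -0.5, -1.2]
gripper_width: 0.0208
```

```bash
python3 - <<'E'
from h import *
go([.5059,.2875,.22],Rdown(19.6));print(manip.get_obs()['tool_pos'],manip.get_obs()['wrist_force'])
E
```

```text
shift mm [-12.9 365.2   1.7] rot [ 0.06  0.46 70.17] t 39.8333 w 0.02083517003910685
[ 0.4915 -0.0777  0.2229] [-0.3687 -0.4821 -1.1764]
```

Emit:
move_arm(motion=[[[0.01,-0.001,0.02,0,0,0,5],[0.01,-0.002,0.05,0,0,0.1,11],[0.01,-0.003,0.085,0,0,0.2,17],[0.01,-0.004,0.12,0,0,0.3,23],[0.01,-0.005,0.155,0,0,0.4,29],[0.01,-0.006,0.19,0,0,0.4,35],[0.01,-0.008,0.22,0,0,0.4,41],[0.01,-0.009,0.245,0,0,0.4,46]]])

```text
time: 40.5
tool_pos: [0.4995, 0.1698, 0.2169]
tcp_rot: [[-0.689, 0.725, -0.009], [0.725, 0.689, 0.002], [0.008, -0.005, -1.0]]
wrist_force: [-0.5, -0.2, -1.4]
gripper_width: 0.0207
```

```bash
python3 - <<'E'
from h import *
go([.5059,.2875,.22],Rdown(19.6));print(manip.get_obs()['tool_pos'],manip.get_obs()['wrist_force'])
E
```

```text
shift mm [81.  85.7 -2.9] rot [-0.38 -0.36 23.92] t 40.5 w 0.020695141125586028
[0.4995 0.1698 0.2169] [-0.51   -0.1934 -1.4174]
```

Emit:
move_arm(motion=[[[0.01,0.02,0.021,-0.003,-0.1,-0.1,6],[0.01,0.04,0.043,-0.003,-0.2,-0.2,12],[0.01,0.06,0.064,-0.003,-0.3,-0.3,18],[0.01,0.075,0.08,-0.003,-0.4,-0.4,22],[0.01,0.081,0.0857,-0.003,-0.4,-0.4,23.9],[0.01,0.081,0.0857,-0.003,-0.4,-0.4,23.9],[0.01,0.081,0.0857,-0.003,-0.4,-0.4,23.9]]])

```text
time: 41.08
tool_pos: [0.5058, 0.2852, 0.2202]
tcp_rot: [[-0.342, 0.94, 0.001], [0.94, 0.342, -0.001], [-0.001, 0.001, -1.0]]
wrist_force: [-0.5, -0.5, -2.4]
gripper_width: 0.0213
```

```bash
python3 - <<'E'
from h import *
go([.5059,.2875,.145],Rdown(19.6));print(manip.get_obs()['tool_pos'],manip.get_obs()['wrist_force'])
for n in('scene','side'): snap(n,n+'22.png')
a=cv2.imread('pics/scene22.png')[80:240,220:420];b=cv2.imread('pics/side22.png')[160:360,160:360]
cv2.imwrite('pics/22.png',np.hstack([cv2.resize(a,(400,320)),cv2.resize(b,(400,400))[:320]]))
E
```

```text
shift mm [ 2.2  0.9 75.2] rot [0.03 0.09 0.37] t 41.0833 w 0.02129540441385856
[0.5058 0.2852 0.2202] [-0.4934 -0.451  -2.354 ]
```

View pics/22.png

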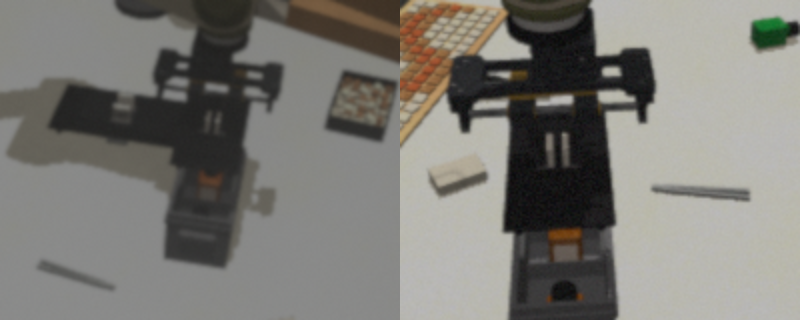

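Emit:
move_arm(motion=[[[0.01,0.001,0.0005,0.02,0,0.1,0.4],[0.01,0.0022,0.0009,0.045,0,0.1,0.4],[0.01,0.0022,0.0009,0.065,0,0.1,0.4],[0.01,0.0022,0.0009,0.073,0,0.1,0.4],[0.01,0.0022,0.0009,0.075,0,0.1,0.4],[0.01,0.0022,0.0009,0.075,0,0.1,0.4],[0.01,0.0022,0.0009,0.075,0,0.1,0.4]]])

```text
time: 41.77
tool_pos: [0.5073, 0.2876, 0.1478]
tcp_rot: [[-0.333, 0.943, 0.005], [0.943, 0.333, 0.002], [0.0, 0.005, -1.0]]
wrist_force: [0.9, -0.0, -1.6]
gripper_width: 0.0206
```

```bash
python3 - <<'E'
from h import *
go([.5059,.2875,.135],Rdown(19.57));print(manip.get_obs()['tool_pos'],manip.get_obs()['wrist_force'])
E
```

```text
shift mm [ 0.3 -1.4 12.8] rot [ 0.28 -0.02 -0.12] t 41.7667 w 0.02061845835579761
[0.5073 0.2876 0.1478] [ 0.9473 -0.0202 -1.6497]
```

Emit:
move_arm(motion=[[[0.01,0.0003,-0.0014,0.002,0.3,0,-0.1],[0.01,0.0003,-0.0014,0.006,0.3,0,-0.1],[0.01,0.0003,-0.0014,0.01,0.3,0,-0.1],[0.01,0.0003,-0.0014,0.0128,0.3,0,-0.1],[0.01,0.0003,-0.0014,0.0128,0.3,0,-0.1],[0.01,0.0003,-0.0014,0.0128,0.3,0,-0.1]]])

```text
time: 42.27
tool_pos: [0.5052, 0.2876, 0.1336]
tcp_rot: [[-0.335, 0.942, -0.003], [0.942, 0.335, -0.001], [0.0, -0.003, -1.0]]
wrist_force: [0.1, -0.0, -1.8]
gripper_width: 0.021
```

```bash
python3 - <<'E'
from h import *
go([.5059,.2875,.119],Rdown(19.57));print(manip.get_obs()['tool_pos'],manip.get_obs()['wrist_force'])
E
```

```text
shift mm [-0.3  0.7 14.5] rot [-0.15 -0.02 -0.  ] t 42.2667 w 0.02104574691687162
[0.5052 0.2876 0.1336] [ 0.0962 -0.0423 -1.7719]
```

Emit:
move_arm(motion=[[[0.01,-0.0003,0.0007,0.002,-0.1,0,0],[0.01,-0.0003,0.0007,0.005,-0.1,0,0],[0.01,-0.0003,0.0007,0.008,-0.1,0,0],[0.01,-0.0003,0.0007,0.0105,-0.1,0,0],[0.01,-0.0003,0.0007,0.0105,-0.1,0,0]]])

```text
time: 42.68
tool_pos: [0.5057, 0.2874, 0.1225]
tcp_rot: [[-0.335, 0.942, -0.002], [0.942, 0.335, -0.0], [0.0, -0.002, -1.0]]
wrist_force: [-0.5, -0.5, -2.4]
gripper_width: 0.0205
```

Emit:
move_arm(motion=[[[0.01,0,0,0.001,0,0,0],[0.01,0,0,0.002,0,0,0],[0.01,0,0,0.003,0,0,0],[0.01,0,0,0.004,0,0,0],[0.01,0,0,0.004,0,0,0]]])

```text
time: 43.1
tool_pos: [0.506, 0.2875, 0.1194]
tcp_rot: [[-0.335, 0.942, -0.0], [0.942, 0.335, 0.0], [0.0, -0.0, -1.0]]
wrist_force: [-0.0, -0.5, -2.2]
gripper_width: 0.0209
```

Emit:
move_arm(motion=[[[0.01,0,0,0.0007,0,0,0],[0.01,0,0,0.0015,0,0,0],[0.01,0,0,0.0015,0,0,0]]])

```text
time: 43.35
tool_pos: [0.5061, 0.2876, 0.1192]
tcp_rot: [[-0.335, 0.942, 0.0], [0.942, 0.335, 0.0], [0.0, 0.0, -1.0]]
wrist_force: [-5.4, -1.9, 11.3]
gripper_width: 0.0213
```

Seated (11 N push, no further travel). Release with light push, then verify.

Emit:
move_arm(motion=[[[0.06,0,0,0,0,0,0],[0.06,0,0,0,0,0,0],[0.06,0,0,0,0,0,0],[0.06,0,0,0,0,0,0],[0.06,0,0,-0.02,0,0,0],[0.06,0,0,-0.06,0,0,0],[0.06,0,0,-0.1,0,0,0],[0.06,0,0,-0.13,0,0,0]]])

```text
time: 44.02
tool_pos: [0.5063, 0.2876, 0.2509]
tcp_rot: [[-0.335, 0.942, 0.002], [0.942, 0.335, 0.001], [0.0, 0.002, -1.0]]
wrist_force: [-0.0, -0.2, 0.1]
gripper_width: 0.06
```

```bash
python3 - <<'E'
from h import *
print(manip.get_obs()['tool_pos'])
s=snap('wrist','w23.png');P=pts(s);z=P[...,2];im=s['image']
m=(im.min(2)>90)&(z>.112)&(z<.14)
n,l,st,ce=cv2.connectedComponentsWithStats(m.astype(np.uint8))
for i in range(1,n):
    if st[i,4]>40: q=P[l==i];print(st[i],q.mean(0),cv2.minAreaRect((q[:,:2]*1000).astype(np.float32)))
for n in('scene','side'): 
    s=snap(n,n+'23.png');P=pts(s)
    m=(abs(P[...,2]-.109)<.008)&(abs(P[...,0]-.506)<.1)&(abs(P[...,1]-.287)<.13)
    q=P[m];c=np.linalg.lstsq(np.c_[q[:,:2]-[.506,.287],np.ones(len(q))],q[:,2],rcond=None)[0];print(n,len(q),'slope,height',c,cv2.minAreaRect((q[:,:2]*1000).astype(np.float32)))
b=cv2.imread('pics/side23.png')[160:360,160:360]
cv2.imwrite('pics/23.png',np.hstack([cv2.resize(cv2.imread('pics/scene23.png'),(400,300)),cv2.resize(b,(400,400))[:300]]))
E
```

```text
[0.5063 0.2876 0.2509]
[258 194   9  29 235] [0.4927 0.2823 0.1323] ((492.4338073730469, 281.90240478515625), (6.809990406036377, 23.188926696777344), 19.246545791625977)
[293 194   9  29 247] [0.5194 0.2911 0.1317] ((519.5447387695312, 291.22314453125), (6.8625078201293945, 23.030927658081055), 20.56652069091797)
scene 1230 slope,height [-0.007   0.0027  0.1096] ((506.11944580078125, 283.7524719238281), (104.40553283691406, 199.74960327148438), 19.604278564453125)
side 3097 slope,height [ 0.0011 -0.0057  0.1094] ((506.68731689453125, 287.6061706542969), (104.04117584228516, 194.1273651123047), 19.605510711669922)
```

View pics/w23.png

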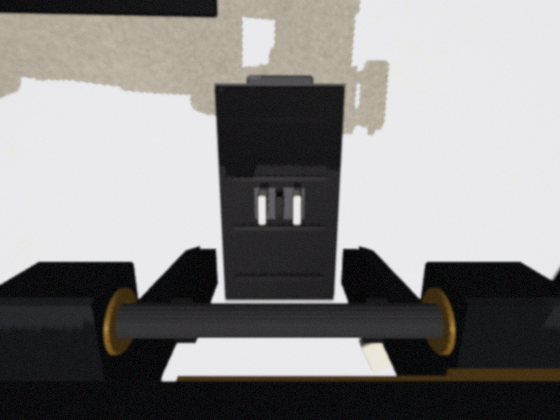

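View pics/23.png

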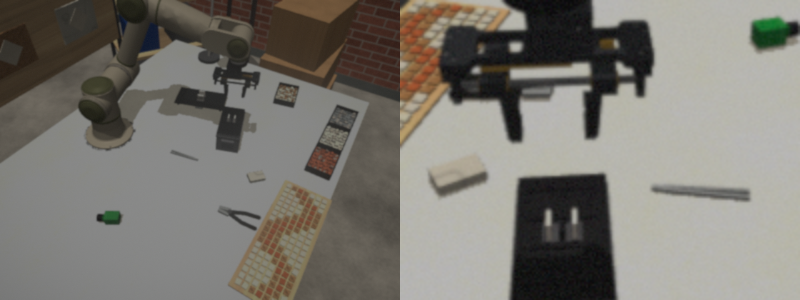

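```bash
python3 - <<'E'
from h import *
a=cv2.imread('pics/s1.png').astype(int);b=cv2.imread('pics/scene23.png').astype(int)
for n,(x0,y0,x1,y1) in dict(twz=(232,205,284,228),off=(340,235,376,260),nip=(300,285,370,325),green=(130,292,172,316)).items():
    d=abs(cv2.GaussianBlur(a[y0:y1,x0:x1].astype(np.float32),(3,3),0)-cv2.GaussianBlur(b[y0:y1,x0:x1].astype(np.float32),(3,3),0)).max(2);print(n,d.mean(),d.max())
print(manip.close_job())
E
```

```text
twz 1.1818562 2.25
off 1.1921527 2.375
nip 1.1337724 2.4375
green 0.9578373 4.5625
the job is handed in; nothing more can be done
None
```

The job is done and was handed in at about 44 s of the 210 s allowed. No verdict is reported.

- **Lid off:** I pinched the catches on the smaller lid, lifted it off and laid it flat, right way up, on the bench.
- **Bottles:** Only two amber bottles were present. I stood each one upright on the bench, took it again by the cap, and placed it upright on the floor of the box, one in bay 3 and one in bay 1. The last wrist picture before closing showed both standing.
- **Lid back on:** I held the buttons pinched and lowered the lid until it stopped on the rim, with about an 11 N push and no further travel, then released it.

**Last checks:**
- **Lid height:** its top is level at 0.1095 m, the same as at the start.
- **Catches:** the buttons are 28.7 mm apart between centres, the same as when first locked, so both have sprung out.
- **Other tools:** the scene pictures from before and after show no change at the tweezers, offcut, nippers or green bottle.

No check failed. The locking is judged from the lid height and button spacing, and I did not tug the lid to test it.

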